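Press the cross pins home in mace grips with the bench locking pliers

TASK

Press home the steel cross pin of every turned wooden mace grip on the bench (two or three of them): roll the grip along the bench until its pin points up, lay it in the two V-rests of the bench locking pliers with the pin under the open jaw, and push the upper handle down until it snaps over centre and stays locked, which drives the pin head down onto the wood. Then free the grip by flicking the release lever's thumb tab towards the jaw, never by prying the handle up, let the jaw spring open, and lay the finished grip in the plywood crate. Use the pliers, not your fingers, to press the pins, leave the hammer and the jar of rivets alone, and finish with the pliers open.

Things in the scene. Friction and masses are not known exactly. Their poses are not given: they have to be found in the camera images.
- grip1: turned light-wood mace grip, 40 mm diameter, 190 mm long with round ends, about 0.2 kg, lying on the bench; may be absent. Origin mid-axis; x runs along it towards the pin's end, z points out along the pin (up when the pin is up). At first the pin points 60 to 80 degrees off upright. It rolls when stroked across the top and stays where left; the pin stops it some 105 degrees off pin-up.
- pin1_head (a point): top centre of the flat round head (16 mm diameter, 4 mm thick, on an 8 mm shank) of grip1's steel pin; 45 mm from the grip's middle along its x, and 34 mm from its axis while the pin stands proud, 24 mm when home.
- pin1 (a joint): how far the pin of grip1 is pressed in, m: 0 as started (10 mm proud), 0.010 home, head on the wood. Tight fit: about 10 N to move, and stays where left.
- grip2: turned light-wood mace grip, 40 mm diameter, 190 mm long with round ends, about 0.2 kg, lying on the bench; may be absent. Origin mid-axis; x runs along it towards the pin's end, z points out along the pin (up when the pin is up). At first the pin points 60 to 80 degrees off upright. It rolls when stroked across the top and stays where left; the pin stops it some 105 degrees off pin-up.
- pin2_head (a point): top centre of the flat round head (16 mm diameter, 4 mm thick, on an 8 mm shank) of grip2's steel pin; 45 mm from the grip's middle along its x, and 34 mm from its axis while the pin stands proud, 24 mm when home.
- pin2 (a joint): how far the pin of grip2 is pressed in, m: 0 as started (10 mm proud), 0.010 home, head on the wood. Tight fit: about 10 N to move, and stays where left.
- grip3: turned light-wood mace grip, 40 mm diameter, 190 mm long with round ends, about 0.2 kg, lying on the bench; may be absent. Origin mid-axis; x runs along it towards the pin's end, z points out along the pin (up when the pin is up). At first the pin points 60 to 80 degrees off upright. It rolls when stroked across the top and stays where left; the pin stops it some 105 degrees off pin-up.
- pin3_head (a point): top centre of the flat round head (16 mm diameter, 4 mm thick, on an 8 mm shank) of grip3's steel pin; 45 mm from the grip's middle along its x, and 34 mm from its axis while the pin stands proud, 24 mm when home.
- pin3 (a joint): how far the pin of grip3 is pressed in, m: 0 as started (10 mm proud), 0.010 home, head on the wood. Tight fit: about 10 N to move, and stays where left.
- pliers: locking pliers bolted to the bench. Origin on the bench under the middle of a grip in the V-rests; x along that grip (pin end +x), y from the V-rests to the handles, z up. V-rests 30 mm wide at x = 45 mm and 16 mm at x = -58 mm, mouths 60 mm wide, 56 mm high; finger room between them down to the 8 mm base. Jaw, handle and lever work in the plane x = 45 mm; open, the jaw leaves the way down clear.
- v_seat (a point): where the middle of a grip's axis lies when it rests in both V-rests: 55 mm above the bench, over the pliers' origin; with its x axis along the pliers' x axis its pin is under the jaw pad. Axes as the pliers'.
- jaw_pad (a point): middle of the lower face of the rubber jaw pad (22 mm diameter); over the V-rest when shut; swung up and back when open, at (45, 46, 156) mm in the pliers' frame.
- handle_top (a point): place to push on the rubber-faced rear end (27 by 70 mm) of the moving upper handle's top; in the pliers' frame at (45, 201, 214) mm when open, the handle then sloping up at 45 degrees to its end, and at (45, 246, 105) mm when locked, the handle then level. A spring holds it open; pressing a pin takes 8 to 18 N here; it snaps down over the last 10 mm.
- release_tab (a point): rear face of the release lever's thumb tab, a cross bar 30 mm wide (x of the pliers), 10 mm thick, sticking out beside the handle on its +x flank, atop a lever 65 mm long. In the pliers' frame at (79, 179, 148) mm when locked, standing up, with room beside the handle for a finger behind it. Pushed 5 to 40 mm to the jaw (-y of the pliers, about 10 N) it breaks the lock; the handle springs up.
- toggle (a joint): angle of the pliers' toggle link, rad: 0 wide open, 1.19 on dead centre, 1.28 locked against its stop past centre. It stays locked by itself once past centre.
- crate: open plywood crate for finished grips, fixed, 270 mm (its x) by 240 mm (its y) outside, 45 mm high, walls and floor 8 mm. Origin in the middle of its underside. Grips lie in it side by side along its y axis, up to three, 70 mm apart.
- hammer: a hammer 280 mm long lying beyond the pliers, not to be touched
- rivet_jar: a closed jar of rivets, 68 mm diameter, 95 mm high, standing between the robot and the pliers, not to be touched
There are look-alikes about, which are no part of the job. Leave any blue look-alike of the grip3 alone.

How it is judged:
On the way, in this order (a step that is already met when the one before it is completed fails the run):
1. a grip has been rolled on the bench so that its pin points up (within 0.35 rad) (((angle between grip1's own z axis and vertical below 0.35 rad and height (world z) of grip1 below 0.03 m and distance of grip1 from where it was at the start of the episode above 0.01 m) or (angle between grip2's own z axis and vertical below 0.35 rad and height (world z) of grip2 below 0.03 m and distance of grip2 from where it was at the start of the episode above 0.01 m) or (angle between grip3's own z axis and vertical below 0.35 rad and height (world z) of grip3 below 0.03 m and distance of grip3 from where it was at the start of the episode above 0.01 m))), for 0.2 s.
2. the pliers are locked over centre on a grip lying in the V-rests, its pin pressed home (value of joint toggle above 1.24 rad and ((y of grip1 in the frame of pliers between -0.008 and 0.008 m and z of grip1 in the frame of pliers between 0.04 and 0.063 m and value of joint pin1 above 0.0085 m) or (y of grip2 in the frame of pliers between -0.008 and 0.008 m and z of grip2 in the frame of pliers between 0.04 and 0.063 m and value of joint pin2 above 0.0085 m) or (y of grip3 in the frame of pliers between -0.008 and 0.008 m and z of grip3 in the frame of pliers between 0.04 and 0.063 m and value of joint pin3 above 0.0085 m))), for 0.3 s.
3. the pliers have been released and have sprung open (value of joint toggle below 0.2 rad), for 0.1 s.
4. the pliers are locked over centre again on a grip in the V-rests, its pin pressed home (all of step 2), for 0.3 s.
5. the pliers have been released and have sprung open again (value of joint toggle below 0.2 rad), for 0.1 s.
At the end, for the whole second after the job is handed in: every grip present lies at rest in the crate (its middle within the crate's walls and less than 75 mm above its underside) with its pin pressed home to within 1.5 mm, and the pliers are open (toggle below 0.2) (x of grip1 in the frame of crate between -0.125 and 0.125 m and y of grip1 in the frame of crate between -0.105 and 0.105 m and z of each of grip1, grip2, grip3 in the frame of crate below 0.075 m and linear speed of each of grip1, grip2, grip3 below 0.03 m/s and value of joint each of pin1, pin2, pin3 above 0.0085 m and x of grip2 in the frame of crate between -0.125 and 0.125 m and y of grip2 in the frame of crate between -0.105 and 0.105 m and x of grip3 in the frame of crate between -0.125 and 0.125 m and y of grip3 in the frame of crate between -0.105 and 0.105 m and value of joint toggle below 0.2 rad); the robot touches nothing.
It fails at once if the handle is pried up out of lock by the fingers instead of flicking the release lever (value of joint toggle between 1.19 and 1.25 rad and velocity of joint toggle below -0.15 rad/s and (contact force between the fingers and handle_c0 above 1 N or contact force between the fingers and handle_c1 above 1 N or contact force between the fingers and handle_c2 above 1 N)).
It fails at once if a pin is pushed with the fingers (over 8 N) instead of the pliers (contact force between the fingers and pin1_c0 above 8 N or contact force between the fingers and pin1_c1 above 8 N or contact force between the fingers and pin2_c0 above 8 N or contact force between the fingers and pin2_c1 above 8 N or contact force between the fingers and pin3_c0 above 8 N or contact force between the fingers and pin3_c1 above 8 N).
It fails at once if the hammer or the rivet jar is moved more than 30 mm (distance of any of hammer, rivet_jar from where it was at the start of the episode above 0.03 m).
Of grip1, grip2, grip3 only 2 to 3 are there at a start; the rules pass over those that are not, and their reading is None.
At some moment in a run one of grip1, grip2, grip3 may be knocked a few centimetres aside while the robot is not near it.
Once in a run the grip may slacken for a moment while it holds something.
It also fails if it takes over 210 s, if anything falls off the work surface, if the arm or the gripper's body presses on something with over 40 N, if the wrist force passes 120 N, or if a joint passes its speed limit or range.

ROBOT

A 6-joint arm with a two-finger parallel gripper is mounted at the origin on the work surface. World frame = base frame: x ahead of the robot, y to its left, z up, the work surface at z = 0. Lengths are in m, angles in rad, forces in N, time in s.
With the tool pointing down it reaches from about 0.4 to 0.825 m from the base axis. Payload 7 kg.
Tool frame: the origin (TCP) lies at the centre of the arm's flange, where the gripper is bolted on; the fingertips stand 178 mm ahead of it and the grasp point (between the pads) lies 159 mm ahead of it; z points along the fingers, y is the direction in which the jaws open and shut (so a half turn about z gives the same grasp; the last joint's range is limited). The gripper opens to 88 mm and grips with 3 to 60 N. Pads are 19 mm wide; open, the fingers measure 130 mm over their backs; the gripper's body (78 mm by 193 mm) begins 47 mm behind the grasp point.
Start: joints at [0.288, 0.359, 0.012, 0, -1.224, -0.288], TCP at [0.675, -0, 0.405] pointing down, gripper open.
Joint ranges: [-3.07, 3.07], [-1.43, 2.12], [-1.02, 1.25], [-3.03, 1.67], [-3.05, -0], [-3.03, 3.03]. Speed limits (rad/s): [2.39, 2.39, 3.01, 3.14, 3.14, 3.14].

INTERFACE

Orientations are given as [roll, pitch, yaw] about the fixed x, y, z axes, in that order (R = Rz(yaw) Ry(pitch) Rx(roll)).
In Python, from station import * gives the robot as it stands.
- The arm moves only by the tool send_rows, never from a script. Its argument "motion" is a list of rows, each an object with "offset": the shift along the tool's x, y, z in cm, a list of three; "turn": the turn about the tool's z in degrees. In form: [{"offset": [x, y, z], "turn": turn}, ...]. A call has 1 to 8 rows; each row is the pose to reach, as a shift and turn from the pose commanded when the call began, along the tool's axes at that moment; what a row does not reach only later rows make up. A row lasts 1/10 s, in which the tool goes at most 50 mm and 8.59 degrees, less where a joint would pass 70% of its speed; a pose out of reach is approached as far as the arm can. A call with a gripper value outside its range is refused whole. "hand" is the opening, from -1 (shut) to 1 (fully open), set as the call begins (left out, the last holds). The fingers move at their own pace and stop on an object; "squeeze" is the grip in N (left out, the last holds). Time passes only in rows, so rows that repeat a pose let the fingers close. It gives the time, the measured TCP pose, the force and the opening at its end, in the units of the state.
- get_state(): the state, without advancing time (a new reading comes with each control period).
- grab_frame(name): name is "scene" or "side" or "wrist"; returns a dict with "frame" (480x640x3 uint8, blue, green, red), "range_z" (480x640 float32, m along the optical axis (not along the pixel's ray), 0 where there is no reading), "vertical_fov" (degrees; the focal length in pixels is half the picture's height over the tangent of half this angle, whatever the lens; pixels are square), "cx", "cy" (the principal point, pixels), "cam_to_world" (4x4, takes a point from camera to world coordinates). Camera axes: x right, y up, looking along -z (the intrinsics and any distortion apply to the point x, -y, -z); pixel columns grow to the right and rows downward; lengths in m; the calibration is good to about 2 mm. A picture is of the moment at which its call begins.
- job_done(): hands the job in, once; it reports no verdict.
The state is a dict: "t": time; "q": joint angles; "qd": joint speeds; "joint_efforts": joint torques, N m; "eef_pos": TCP position; "ee_rot": TCP orientation; "force": force on the tool from outside, world axes, zero at the start; "moment": the same for the moment, N m; "width": finger opening in m.
Only numpy, scipy, OpenCV 4.12 (cv2) and the standard library are available. Lean on these libraries where they do the work, as an engineer would, in place of code of your own. Each camera call takes 0.05 s, during which the arm holds its last target. There are 200 camera calls.

## Working session

There is one attempt and no reset: what is moved stays moved. The work goes in short steps, Python scripts to look and compute and a tool call to move; the robot and the scene stay as the last step left them, time stands still between calls to the robot, and variables do not carry over. Pictures are saved under pics/ and viewed, about 12 in all and at most 16, crops included, and the job is handed in when it is done.

Besides the shell and the picture viewer there is one more tool, called after "Emit:" by a JSON object that holds its "fn" and its "kwargs", one argument or row to a line. send_rows: Moves the arm, as the interface text tells. Its arguments: {"type":"object","properties":{"motion":{"type":"array"},"hand":{"type":"number"},"squeeze":{"type":"number"}},"required":["motion"]}

```bash
mkdir -p pics; ls
cat > h.py <<'E'
from station import *
import numpy as np, cv2
def grab(n,save=None):
    f=grab_frame(n)
    if save: cv2.imwrite('pics/'+save,f['frame'])
    np.savez('/tmp/'+n+'.npz',**{k:np.array(v) for k,v in f.items()})
    return f
def cloud(f):
    H,W=f['range_z'].shape; fl=H/2/np.tan(np.radians(float(f['vertical_fov']))/2)
    u,v=np.meshgrid(np.arange(W),np.arange(H)); z=f['range_z']
    P=np.stack([(u-f['cx'])/fl*z,-(v-f['cy'])/fl*z,-z,np.ones_like(z)],-1)
    return (P@np.array(f['cam_to_world']).T)[...,:3]
E
python3 - <<'E'
from h import *
for n in ['scene','side']:
    f=grab(n,n+'0.png'); print(n,f['vertical_fov'],f['cx'],f['cy'],np.round(f['cam_to_world'],3).tolist(), [k for k in f])
s=get_state(); print(s)
E
```

```text
pics
scene 51.28913014827753 312.75005255762886 238.34534403915706 [[0.578, -0.53, 0.62, 1.255], [0.816, 0.355, -0.457, -0.567], [0.022, 0.77, 0.638, 0.892], [0.0, 0.0, 0.0, 1.0]] ['frame', 'range_z', 'vertical_fov', 'cx', 'cy', 'cam_to_world']
side 43.9363671247337 324.3143255084326 236.97187706260212 [[0.791, 0.418, -0.447, 0.027], [-0.612, 0.53, -0.587, -0.751], [-0.008, 0.738, 0.675, 0.953], [0.0, 0.0, 0.0, 1.0]] ['frame', 'range_z', 'vertical_fov', 'cx', 'cy', 'cam_to_world']
{'t': 0.1, 'q': array([ 2.88115872e-01,  3.59317032e-01,  1.11488756e-02, -3.23812407e-04,
       -1.22410257e+00, -2.88065203e-01]), 'qd': array([-0.00082857, -0.00142216,  0.00217259, -0.0002575 , -0.00035545,
       -0.0005513 ]), 'joint_efforts': array([-1.42273191e-03, -5.84165347e+01,  2.93752134e+01,  7.01551259e+00,
        1.01412315e-02, -6.66964229e-05]), 'eef_pos': array([6.74824033e-01, 1.00434715e-05, 4.03811582e-01]), 'ee_rot': array([ 3.14009252e+00, -1.27036191e-04, -1.57085582e+00]), 'force': array([-0.01340801, -0.70233226, -0.50385552]), 'moment': array([-0.03104826, -0.02556871,  0.03705875]), 'width': 0.08788403269520077}
```

View pics/scene0.png

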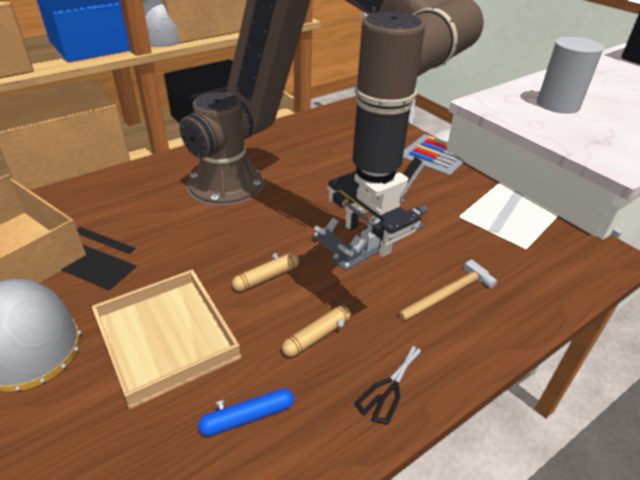

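View pics/side0.png

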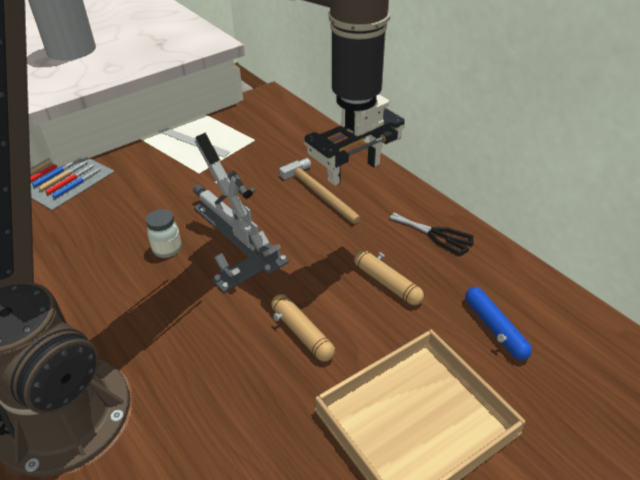

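Run:
```python
from h import *
P=[];C=[]
for n in ['scene','side']:
    f=dict(np.load('/tmp/%s.npz'%n)); p=cloud(f); m=f['range_z']>0
    P.append(p[m]);C.append(f['frame'][m])
    tab=p[m]; tab=tab[(abs(tab[:,2])<.02)&(tab[:,0]>.3)&(tab[:,0]<.9)]; print(n,'table z',np.median(tab[:,2]))
P=np.vstack(P);C=np.vstack(C)
# top view: 2mm cells, x up, y left
R=2e-3; k=(P[:,0]>.1)&(P[:,0]<1.05)&(abs(P[:,1])<.6)&(P[:,2]<.26)&(P[:,2]>-.01); P=P[k];C=C[k]
o=np.argsort(P[:,2]);P=P[o];C=C[o]
r=((1.05-P[:,0])/R).astype(int);c=((.6-P[:,1])/R).astype(int)
img=np.zeros((476,601,3),np.uint8);hm=np.zeros((476,601));img[r,c]=C;hm[r,c]=P[:,2]
cv2.imwrite('pics/top.png',img);np.savez('/tmp/top.npz',P=P,C=C)
hsv=cv2.cvtColor(C[None],cv2.COLOR_BGR2HSV)[0].astype(int)
wood=(hsv[:,0]>10)&(hsv[:,0]<28)&(hsv[:,2]>120)&(hsv[:,1]<170)&(P[:,2]>.012)&(P[:,2]<.06)
g=np.zeros((476,601),np.uint8);g[r[wood],c[wood]]=255
g=cv2.morphologyEx(g,cv2.MORPH_CLOSE,np.ones((3,3)))
nn,l,st,ce=cv2.connectedComponentsWithStats(g)
for i in range(1,nn):
    if st[i,4]>200:
        s=wood&(l[r,c]==i); q=P[s]; print('n',s.sum(),'mean',q.mean(0).round(3),'zmax',np.percentile(q[:,2],98).round(3)); rc=cv2.minAreaRect(q[:,:2].astype(np.float32)); print(rc)
```

```text
scene table z 0.0003309185042011942
side table z 0.0015116586684593147
n 1462 mean [0.751 0.184 0.023] zmax 0.029
((0.750201404094696, 0.19555598497390747), (0.2640264630317688, 0.029283517971634865), 89.04885864257812)
n 2433 mean [ 0.677 -0.135  0.034] zmax 0.043
((0.6785311102867126, -0.1260298788547516), (0.047770481556653976, 0.18690085411071777), 4.020733833312988)
n 7307 mean [ 0.503 -0.397  0.036] zmax 0.048
((0.48943403363227844, -0.4048044681549072), (0.24351999163627625, 0.27490463852882385), 86.19915008544922)
n 2380 mean [ 0.449 -0.132  0.034] zmax 0.043
((0.44518232345581055, -0.12164757400751114), (0.05142699554562569, 0.18551461398601532), 0.15649506449699402)
n 885 mean [ 0.131 -0.537  0.036] zmax 0.059
((0.13100981712341309, -0.5348147749900818), (0.012678470462560654, 0.13822710514068604), 17.40544319152832)
```

View pics/top.png

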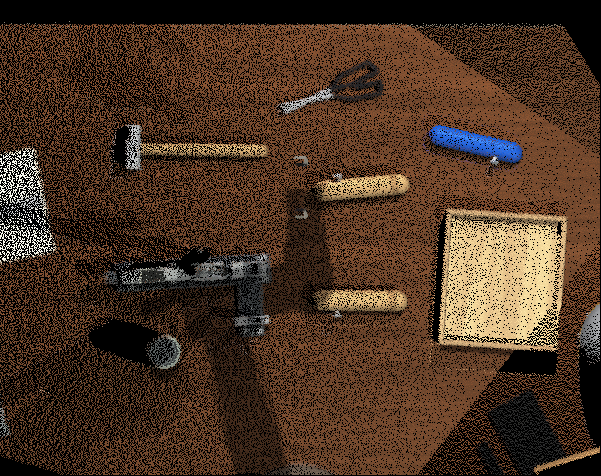

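Run:
```python
from h import *
from scipy.optimize import least_squares
d=np.load('/tmp/top.npz');P=d['P'];C=d['C']
hsv=cv2.cvtColor(C[None],cv2.COLOR_BGR2HSV)[0].astype(int)
for nm,cx,cy in [('A',.68,-.126),('B',.448,-.122)]:
    k=(abs(P[:,0]-cx)<.06)&(abs(P[:,1]-cy)<.13)&(P[:,2]>.01)&(P[:,2]<.07)
    grey=k&(hsv[:,1]<60); w=k&(hsv[:,1]>60)&(abs(P[:,1]-cy)<.07); q=P[w]
    f=lambda p:np.hypot(q[:,0]-p[0]-p[1]*(q[:,1]-cy),q[:,2]-p[2])-.02
    s=least_squares(f,[cx,0,.02],loss='soft_l1',f_scale=.002)
    ww=P[k&(hsv[:,1]>60)]
    print(nm,s.x.round(4),'yrange',np.percentile(ww[:,1],[.5,99.5]).round(3))
    g=P[grey]; print(' grey',len(g),g.mean(0).round(4), g.min(0).round(3),g.max(0).round(3))
k=(P[:,0]>.36)&(P[:,0]<.58)&(P[:,1]>.02)&(P[:,1]<.4)
for lo,hi in [(.003,.012),(.045,.062),(.13,.17),(.17,.26)]:
    kk=k&(P[:,2]>lo)&(P[:,2]<hi); q=P[kk]; print(lo,hi,len(q),q.min(0).round(3),q.max(0).round(3))
    if lo==.045 :
        q=q[q[:,1]<.16]; h,_,_=np.histogram2d(q[:,0],q[:,1],bins=[np.arange(.36,.561,.01),np.arange(.02,.161,.01)]);print(h.astype(int))
    else: print(cv2.minAreaRect(q[:,:2].astype(np.float32)))
# pliers crop
f=dict(np.load('/tmp/side.npz'));cv2.imwrite('pics/pl.png',cv2.resize(f['frame'][110:310,130:310],None,fx=3,fy=3,interpolation=2))
```

```text
A [ 0.6753 -0.0876  0.0202] yrange [-0.217 -0.035]
 grey 72 [ 0.696  -0.076   0.0365] [ 0.685 -0.084  0.014] [ 0.703 -0.054  0.046]
B [0.4485 0.0091 0.0203] yrange [-0.213 -0.032]
 grey 68 [ 0.4205 -0.0747  0.0306] [ 0.415 -0.082  0.018] [ 0.431 -0.065  0.039]
0.003 0.012 3137 [0.36  0.02  0.003] [0.58  0.4   0.012]
((0.46991199254989624, 0.2100657820701599), (0.37981081008911133, 0.21971933543682098), 89.95722198486328)
0.045 0.062 1225 [0.36  0.059 0.045] [0.53  0.393 0.062]
[[ 0  0  0  0  0  0  0  0  0  0  0  0  0  0]
 [ 0  0  0  0  0  0  0  0  0  0  0  0  0  0]
 [ 0  0  0  0  0  0  0  0  0  0  0  0  0  0]
 [ 0  0  0  0  0  0  0  0  0  2  9  0  0  0]
 [ 0  0  0  2 24  8  0  0  0 18 35  1  0  0]
 [ 0  0  0  0 30  8  1  0  0 12 20  4  0  0]
 [ 0  0  0  0  0  0  0  0  0  0  0  0  0  0]
 [ 0  0  0  0  0  0  0  0  0  0  0  0  0  0]
 [ 0  0  0  0  0  0  0  0  0  0  0  0  0  0]
 [ 0  0  0  0  0  0  0  0  0  0  0  0  0  0]
 [ 0  0  0  0  0  0  0  0  0  0  0  0  0  0]
 [ 0  0  0  0  0  0  0  0  0  0  0  0  0  0]
 [ 0  0  0  0  0  0  0  0  0  0  0  0  0  0]
 [ 0  0  0  0  2  8  1  0  0  0 17 16  3 29]
 [ 0  0  0  0  7 27  3  0  0  3 22 22  0  0]
 [ 0  0  0  0  9 25  2  0  0  4 29 26  0  3]
 [ 0  0  0  0  6 26  5  0  0  2 16 15  1 24]
 [ 0  0  0  0  0  1  0  0  0  0  0  0  0  0]
 [ 0  0  0  0  0  0  0  0  0  0  0  0  0  0]
 [ 0  0  0  0  0  0  0  0  0  0  0  0  0  0]]
0.13 0.17 590 [0.484 0.142 0.13 ] [0.525 0.301 0.17 ]
((0.5086653232574463, 0.22162339091300964), (0.04075499251484871, 0.1573030799627304), 7.958395004272461)
0.17 0.26 927 [0.482 0.15  0.17 ] [0.516 0.336 0.233]
((0.5037846565246582, 0.24294185638427734), (0.03079245425760746, 0.18496303260326385), 4.358240604400635)
```

View pics/pl.png

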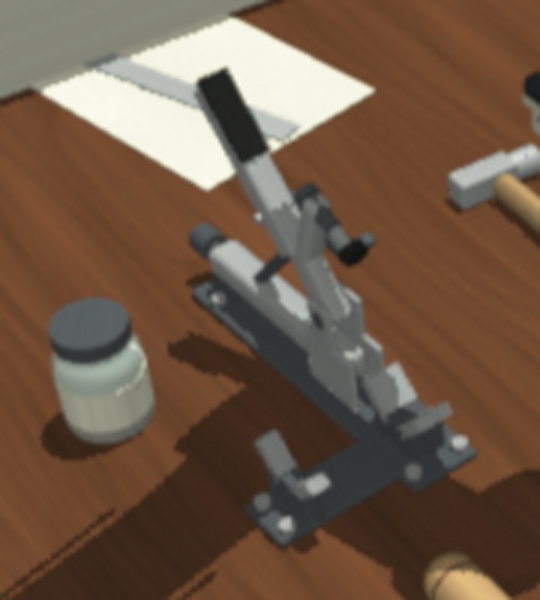

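```bash
cat >> h.py <<'E'
def dest(x,y,z,yaw=None,s=None):
    """offset cm (tool axes) + turn to bring the TCP to x,y,z and tool yaw (ee_rot) """
    s=s or get_state(); from scipy.spatial.transform import Rotation as Ro
    R=Ro.from_euler('xyz',s['ee_rot']).as_matrix()
    o=R.T@(np.array([x,y,z])-s['eef_pos'])*100
    t=0 if yaw is None else -np.degrees((yaw-s['ee_rot'][2]+np.pi)%(2*np.pi)-np.pi)
    return o.round(2),round(float(t),1)
E
python3 - <<'E'
from h import *
d=np.load('/tmp/top.npz');P=d['P']
def box(a,b,c,e,lo=.052,hi=.059): return P[(P[:,0]>a)&(P[:,0]<b)&(P[:,1]>c)&(P[:,1]<e)&(P[:,2]>lo)&(P[:,2]<hi)]
for r,(a,b) in {'r2':(.385,.425),'r1':(.485,.535)}.items():
    for c,e in [(.05,.09),(.1,.139)]:
        q=box(a,b,c,e); print(r,len(q),q.min(0).round(4),q.max(0).round(4),np.median(q,0).round(4))
q=box(.45,.55,.2,.4,.1,.26)
A=np.polyfit(q[:,1],q[:,0],1);print('handle line',A)
cr=P[(P[:,0]>.3)&(P[:,0]<.7)&(P[:,1]<-.25)&(P[:,1]>-.56)&(P[:,2]>.042)&(P[:,2]<.05)]
print(cv2.minAreaRect(cr[:,:2].astype(np.float32)))
for z in [.03]: 
  print(dest(.68,-.14,.3))
E
```

```text
r2 39 [0.403  0.059  0.0521] [0.4193 0.0743 0.0589] [0.4114 0.0669 0.0544]
r2 39 [0.397  0.1172 0.0523] [0.4156 0.1332 0.0577] [0.4065 0.1261 0.0539]
r1 65 [0.4972 0.0636 0.0521] [0.5289 0.0804 0.0583] [0.513  0.0732 0.0543]
r1 66 [0.4943 0.1216 0.052 ] [0.5263 0.139  0.0588] [0.5108 0.1318 0.0549]
handle line [-0.04160984  0.51213428]
((0.4893497824668884, -0.4047333002090454), (0.2428155243396759, 0.2746325433254242), 86.0107421875)
(array([14.  , -0.53, 10.38]), 0.0)
```

Emit:
{"fn": "send_rows", "kwargs": {
  "motion": [
    {"offset":[3.3,-0.3,2.5],"turn":-1},
    {"offset":[6.6,-0.6,5],"turn":-3},
    {"offset":[10,-0.9,7.5],"turn":-5},
    {"offset":[13,-1.1,10],"turn":-5},
    {"offset":[13,-1.1,14],"turn":-5},
    {"offset":[13,-1.1,17],"turn":-5},
    {"offset":[13,-1.1,17.8],"turn":-5},
    {"offset":[13,-1.1,17.8],"turn":-5}
  ],
  "hand": -1
}}

```text
t: 0.9
eef_pos: [0.6857, -0.13, 0.2252]
ee_rot: [3.138, -0.0, -1.483]
force: [0.2, 0.9, 0.5]
width: 0.0293
```

Emit:
{"fn": "send_rows", "kwargs": {
  "motion": [
    {"offset":[0,0,0.3]},
    {"offset":[0,0,0.5]},
    {"offset":[0,0,0.7]},
    {"offset":[0,0,0.8]},
    {"offset":[0,0,0.8]}
  ]
}}

```text
validation failed for argument at $.mo...
```

Emit:
{"fn": "send_rows", "kwargs": {
  "motion": [
    {"offset":[0,0,0.2],"turn":0},
    {"offset":[0,0,0.4],"turn":0},
    {"offset":[0,0,0.6],"turn":0},
    {"offset":[0,0,0.7],"turn":0},
    {"offset":[0,0,0.75],"turn":0},
    {"offset":[0,0,0.75],"turn":0}
  ]
}}

```text
t: 1.5
eef_pos: [0.686, -0.13, 0.2193]
ee_rot: [-3.141, 0.0, -1.484]
force: [0.4, 0.4, 1.0]
width: 0.0
```

Emit:
{"fn": "send_rows", "kwargs": {
  "motion": [
    {"offset":[0,0,0.1],"turn":0},
    {"offset":[0,0,0.2],"turn":0},
    {"offset":[0,0,0.2],"turn":0},
    {"offset":[0,0,0.2],"turn":0}
  ]
}}

```text
t: 1.9
eef_pos: [0.6863, -0.13, 0.2177]
ee_rot: [-3.141, -0.0, -1.483]
force: [0.3, -0.0, 4.2]
width: 0.0005
```

Emit:
{"fn": "send_rows", "kwargs": {
  "motion": [
    {"offset":[0,0.3,0.05],"turn":0},
    {"offset":[0,1.0,0.05],"turn":0},
    {"offset":[0,1.8,0.05],"turn":0},
    {"offset":[0,2.6,0.05],"turn":0},
    {"offset":[0,3.4,0.05],"turn":0},
    {"offset":[0,4.1,0.05],"turn":0},
    {"offset":[0,4.4,0.05],"turn":0},
    {"offset":[0,4.4,0.05],"turn":0}
  ]
}}

```text
t: 2.7
eef_pos: [0.6418, -0.134, 0.2174]
ee_rot: [-3.141, -0.0, -1.483]
force: [-0.1, 0.5, 5.3]
width: 0.0003
```

Emit:
{"fn": "send_rows", "kwargs": {
  "motion": [
    {"offset":[0,0,-1.5],"turn":0},
    {"offset":[0,0,-6],"turn":0},
    {"offset":[0,0,-10],"turn":0},
    {"offset":[0,0,-12],"turn":0}
  ],
  "hand": 1
}}

```text
t: 3.1
eef_pos: [0.6426, -0.134, 0.3414]
ee_rot: [-3.137, -0.001, -1.483]
force: [0.3, 0.2, -0.9]
width: 0.0273
```

```bash
cat >> h.py <<'E'
from scipy.optimize import least_squares
def grip(P,C,cx,cy,along='y',zc=.02):
    hsv=cv2.cvtColor(C[None],cv2.COLOR_BGR2HSV)[0].astype(int)
    i,j=(0,1) if along=='y' else (1,0); c=(cx,cy)
    k=(abs(P[:,i]-c[i])<.06)&(abs(P[:,j]-c[j])<.13)&(P[:,2]>zc-.012)&(P[:,2]<zc+.05)
    col=(hsv[:,0]>8)&(hsv[:,0]<28)&(hsv[:,1]>60)&(hsv[:,2]>100)
    w=k&col; q=P[w&(abs(P[:,j]-c[j])<.07)]
    f=lambda p:np.hypot(q[:,i]-p[0]-p[1]*(q[:,j]-c[j]),q[:,2]-p[2])-.02
    s=least_squares(f,[c[i],0,zc],loss='soft_l1',f_scale=.002)
    g=P[k&(hsv[:,1]<60)&(P[:,2]>zc+.003)]; g=g[np.hypot(g[:,i]-s.x[0],g[:,2]-s.x[2])>.023]
    print('across,slope,z',s.x.round(4),'ends',np.percentile(P[w][:,j],[.5,99.5]).round(3),'pin',len(g),g.mean(0).round(4) if len(g) else '', (g.min(0).round(3),g.max(0).round(3)) if len(g) else '')
def both(save=None,names=('scene','side')):
    PP=[];CC=[]
    for n in names:
        f=grab(n,save and n+save); m=f['range_z']>0; PP.append(cloud(f)[m]);CC.append(f['frame'][m])
    return np.vstack(PP),np.vstack(CC)
E
python3 - <<'E'
from h import *
P,C=both('1.png',('scene','side','wrist'))
grip(P,C,.655,-.126); grip(P,C,.4485,-.122); print(get_state()['eef_pos'],get_state()['force'])
E
```

```text
across,slope,z [ 0.6532 -0.0936  0.0205] ends [-0.217 -0.037] pin 153 [ 0.6454 -0.0865  0.0525] (array([ 0.631, -0.2  ,  0.029]), array([ 0.665, -0.074,  0.058]))
across,slope,z [ 0.4492 -0.0006  0.0205] ends [-0.212 -0.044] pin 61 [ 0.4199 -0.0745  0.031 ] (array([ 0.414, -0.082,  0.023]), array([ 0.428, -0.065,  0.039]))
[ 0.6421941  -0.13382997  0.33906527] [-0.17714322  0.16586163 -0.87283956]
```

View pics/wrist1.png

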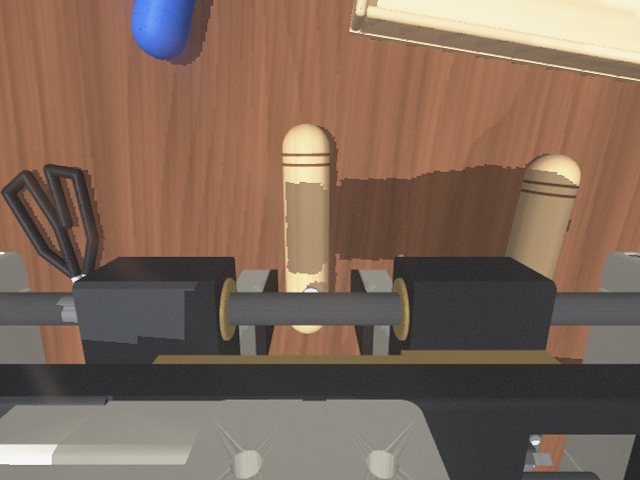

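Emit:
{"fn": "send_rows", "kwargs": {
  "motion": [
    {"offset":[0.7,-0.6,2],"turn":0},
    {"offset":[1.4,-1.2,6],"turn":0},
    {"offset":[1.4,-1.2,10],"turn":0},
    {"offset":[1.4,-1.2,13],"turn":0},
    {"offset":[1.4,-1.2,15],"turn":0},
    {"offset":[1.4,-1.2,15.5],"turn":0},
    {"offset":[1.4,-1.2,15.5],"turn":0}
  ],
  "hand": 1
}}

```text
t: 3.95
eef_pos: [0.6536, -0.1468, 0.1802]
ee_rot: [3.136, 0.0, -1.484]
force: [1.0, -0.7, -0.6]
width: 0.0869
```

Emit:
{"fn": "send_rows", "kwargs": {
  "motion": [
    {"offset":[0,0,0],"turn":0},
    {"offset":[0,0,0],"turn":0},
    {"offset":[0,0,0],"turn":0},
    {"offset":[0,0,0],"turn":0},
    {"offset":[0,0,0],"turn":0},
    {"offset":[0,0,0],"turn":0},
    {"offset":[0,0,0],"turn":0},
    {"offset":[0,0,0],"turn":0}
  ],
  "hand": -1,
  "squeeze": 40
}}

```text
t: 4.75
eef_pos: [0.6552, -0.1468, 0.1816]
ee_rot: [3.141, 0.0, -1.484]
force: [-1.3, -0.4, 0.5]
width: 0.0394
```

Emit:
{"fn": "send_rows", "kwargs": {
  "motion": [
    {"offset":[0,0,-2.5],"turn":0},
    {"offset":[0,0,-5.5],"turn":0},
    {"offset":[-2,1.2,-7.5],"turn":7},
    {"offset":[-5,3,-7.5],"turn":14},
    {"offset":[-8.5,5,-7.5],"turn":21},
    {"offset":[-12,7,-7.5],"turn":28},
    {"offset":[-14.5,8.6,-7.5],"turn":35},
    {"offset":[-15.5,9.2,-7.5],"turn":40}
  ]
}}

```text
t: 5.55
eef_pos: [0.5482, 0.0012, 0.2565]
ee_rot: [3.141, -0.0, -2.185]
force: [0.7, -0.0, -2.4]
width: 0.0386
```

Run:
```python
from h import *
s=get_state();print(s['q'].round(2),s['eef_pos'].round(4),s['width']);print(dest(.447,.0988,.257,.058-np.pi)); print(dest(.447,0,.257,.058-np.pi))
```

```text
[ 0.36  0.3  -0.46 -0.   -0.82 -0.97] [0.5482 0.0012 0.2565] 0.03860254970955638
(array([-2.14, 13.89, -0.03]), 51.5)
(array([ 5.94,  8.2 , -0.04]), 51.5)
```

Emit:
{"fn": "send_rows", "kwargs": {
  "motion": [
    {"offset":[2,2,0],"turn":8},
    {"offset":[4,5,0],"turn":16},
    {"offset":[5.5,7.5,0],"turn":24},
    {"offset":[5.9,8.2,0],"turn":32},
    {"offset":[5.9,8.2,0],"turn":40},
    {"offset":[5.9,8.2,0],"turn":48},
    {"offset":[5.9,8.2,0],"turn":51.5},
    {"offset":[5.9,8.2,0],"turn":51.5}
  ]
}}

```text
t: 6.35
eef_pos: [0.4489, -0.0017, 0.2566]
ee_rot: [3.141, -0.0, -3.081]
force: [0.4, 0.2, -2.4]
width: 0.0391
```

Run:
```python
from h import *
s=get_state();print(s['q'].round(2),s['eef_pos'].round(4),s['ee_rot'],s['width']);print(dest(.447,.0988,.257,.058-np.pi))
P,C=both('2.png')
grip(P,C,.467,0.0,'x',.095)
```

```text
[ 0.44  0.15 -0.67 -0.   -0.76 -1.95] [ 0.4489 -0.0017  0.2566] [ 3.14148351e+00 -2.88562570e-04 -3.08140850e+00] 0.03910885212172461
(array([-0.42, 10.04, -0.04]), 0.1)
across,slope,z [-0.0005  0.085   0.0951] ends [0.38  0.566] pin 304 [0.4626 0.0016 0.1194] (array([ 0.434, -0.053,  0.098]), array([0.526, 0.039, 0.145]))
```

View pics/side2.png

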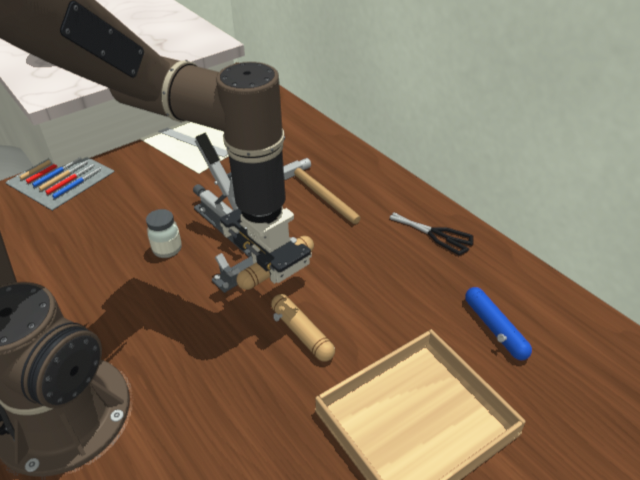

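Emit:
{"fn": "send_rows", "kwargs": {
  "motion": [
    {"offset":[0,3,0],"turn":0},
    {"offset":[-0.1,6,0],"turn":0},
    {"offset":[-0.2,9,0],"turn":0},
    {"offset":[-0.2,10,0],"turn":0},
    {"offset":[-0.2,10,1],"turn":0},
    {"offset":[-0.2,10,2],"turn":0},
    {"offset":[-0.2,10,3],"turn":0},
    {"offset":[-0.2,10,3],"turn":0}
  ]
}}

```text
t: 7.25
eef_pos: [0.4443, 0.0971, 0.2248]
ee_rot: [-3.14, -0.003, -3.082]
force: [0.3, -1.1, -2.7]
width: 0.0393
```

Emit:
{"fn": "send_rows", "kwargs": {
  "motion": [
    {"offset":[0,0,0.4],"turn":0},
    {"offset":[0,0,0.7],"turn":0},
    {"offset":[0,0,1.0],"turn":0},
    {"offset":[0,0,1.0],"turn":0}
  ]
}}

```text
t: 7.65
eef_pos: [0.4456, 0.0992, 0.2171]
ee_rot: [3.139, 0.002, -3.08]
force: [-4.4, 8.5, 2.0]
width: 0.04
```

Emit:
{"fn": "send_rows", "kwargs": {
  "motion": [
    {"offset":[0,0,0],"turn":0},
    {"offset":[0,0,0],"turn":0},
    {"offset":[0,0,0],"turn":0},
    {"offset":[0,0,0],"turn":0},
    {"offset":[0,0,-4],"turn":0},
    {"offset":[0,0,-8],"turn":0},
    {"offset":[0,0,-13],"turn":0},
    {"offset":[0,0,-16],"turn":0}
  ],
  "hand": 1
}}

```text
t: 8.45
eef_pos: [0.4453, 0.0982, 0.3804]
ee_rot: [3.14, 0.004, -3.08]
force: [0.5, 0.3, -0.2]
width: 0.0878
```

Run:
```python
from h import *
s=get_state();print(s['q'].round(2),s['eef_pos'].round(4),s['ee_rot'],s['width'])
P,C=both('3.png')
grip(P,C,.467,0.1,'x',.055)
f=cv2.imread('pics/side3.png');cv2.imwrite('pics/c3.png',cv2.resize(f[110:310,130:340],None,fx=3,fy=3,interpolation=2))
a=.058;R=np.array([[np.cos(a),-np.sin(a)],[np.sin(a),np.cos(a)]])
for p in [(45,201),(45,246),(79,179)]: print(p,(R@np.array(p)/1000+[.467,.1]).round(4))
```

```text
[ 0.65  0.01 -0.49  0.   -1.07 -2.16] [0.4453 0.0982 0.3804] [ 3.1402085   0.00366077 -3.0802214 ] 0.08776410405682211
across,slope,z [0.1024 0.0612 0.0554] ends [0.378 0.562] pin 68 [0.512  0.1114 0.0838] (array([0.408, 0.06 , 0.058]), array([0.526, 0.157, 0.092]))
(45, 201) [0.5003 0.3033]
(45, 246) [0.4977 0.3482]
(79, 179) [0.5355 0.2833]
```

View pics/c3.png

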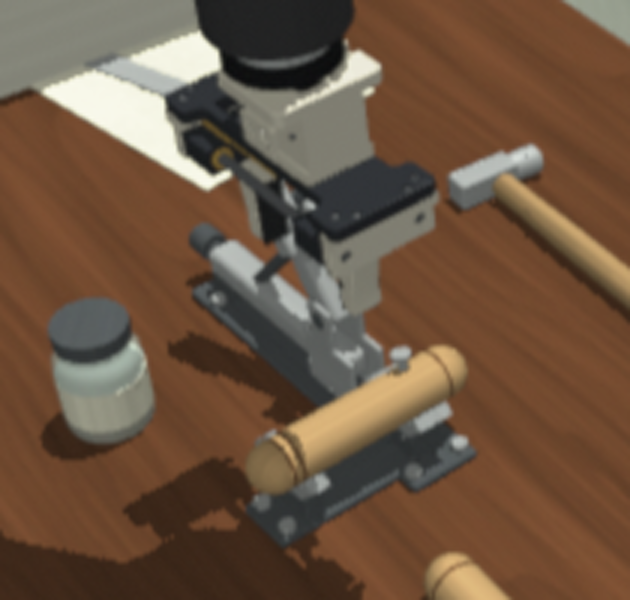

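Emit:
{"fn": "send_rows", "kwargs": {
  "motion": [
    {"offset":[0,0,-3],"turn":0},
    {"offset":[-1,3,-5],"turn":0},
    {"offset":[-3,7,-5],"turn":0},
    {"offset":[-5,12,-5],"turn":0},
    {"offset":[-6,16,-5],"turn":0},
    {"offset":[-6.7,18.2,-5],"turn":0},
    {"offset":[-6.7,18.2,-5],"turn":0}
  ],
  "hand": -1
}}

```text
t: 9.25
eef_pos: [0.5013, 0.2867, 0.4249]
ee_rot: [-3.14, -0.002, -3.079]
force: [-0.4, -1.3, -0.2]
width: 0.0372
```

```bash
cat >> h.py <<'E'
PO=np.array([.467,.1015]);PA=.058
def pl(p):
    p=np.array(p)/1000; R=np.array([[np.cos(PA),-np.sin(PA)],[np.sin(PA),np.cos(PA)]]); return np.r_[R@p[:2]+PO,p[2]]
E
python3 - <<'E'
from h import *
s=get_state();print(s['eef_pos'].round(4),s['width'],s['q'].round(2))
for th,dy in [(45,-21),(37,-19),(30,-17),(22,-13),(15,-10),(8,-5),(3,-2),(0,0),(-2,0)]:
    t=np.radians(th); p=pl((45,92+154*np.cos(t)+dy,105+154*np.sin(t))); print(th,dest(p[0],p[1],p[2]+.178,PA-np.pi,s))
E
```

```text
[0.5013 0.2867 0.4249] 0.037240046719479745 [ 0.86  0.19 -0.18 -0.   -1.21 -2.37]
45 (array([-0. , -0.3,  3.3]), 0.3)
37 (array([-0.01,  1.32,  4.92]), 0.3)
30 (array([-0.02,  2.56,  6.49]), 0.3)
22 (array([-0.03,  3.9 ,  8.41]), 0.3)
15 (array([-0.04,  4.8 , 10.2 ]), 0.3)
8 (array([-0.05,  5.68, 12.04]), 0.3)
3 (array([-0.05,  6.11, 13.37]), 0.3)
0 (array([-0.05,  6.33, 14.18]), 0.3)
-2 (array([-0.05,  6.32, 14.72]), 0.3)
```

Emit:
{"fn": "send_rows", "kwargs": {
  "motion": [
    {"offset":[0,-0.3,1.5],"turn":0},
    {"offset":[0,-0.3,3.3],"turn":0},
    {"offset":[0,0.5,4.1],"turn":0},
    {"offset":[0,1.3,4.9],"turn":0},
    {"offset":[0,2.0,5.7],"turn":0},
    {"offset":[0,2.6,6.5],"turn":0},
    {"offset":[0,3.3,7.4],"turn":0},
    {"offset":[0,3.9,8.4],"turn":0}
  ]
}}

```text
t: 10.05
eef_pos: [0.4986, 0.3218, 0.3432]
ee_rot: [-3.139, 0.0, -3.081]
force: [2.2, -5.8, 3.5]
width: 0.0002
```

Emit:
{"fn": "send_rows", "kwargs": {
  "motion": [
    {"offset":[0,0.5,0.9],"turn":0},
    {"offset":[0,0.9,1.8],"turn":0},
    {"offset":[0,1.4,2.7],"turn":0},
    {"offset":[0,1.8,3.6],"turn":0},
    {"offset":[0,2.1,4.5],"turn":0},
    {"offset":[0,2.4,5.3],"turn":0},
    {"offset":[0,2.4,5.9],"turn":0},
    {"offset":[0,2.4,5.9],"turn":0}
  ]
}}

```text
t: 10.85
eef_pos: [0.497, 0.3475, 0.2836]
ee_rot: [3.141, 0.0, -3.08]
force: [-2.4, -0.0, 5.9]
width: 0.0004
```

Emit:
{"fn": "send_rows", "kwargs": {
  "motion": [
    {"offset":[0,0,0.2],"turn":0},
    {"offset":[0,0,0.4],"turn":0},
    {"offset":[0,0,0.6],"turn":0},
    {"offset":[0,0,0.6],"turn":0}
  ]
}}

```text
t: 11.25
eef_pos: [0.4973, 0.3475, 0.2812]
ee_rot: [3.14, 0.003, -3.079]
force: [-8.9, -3.4, 27.2]
width: 0.0006
```

Emit:
{"fn": "send_rows", "kwargs": {
  "motion": [
    {"offset":[0,0,-1],"turn":0},
    {"offset":[0,0,-4],"turn":0},
    {"offset":[0,0,-8],"turn":0},
    {"offset":[0,0,-12],"turn":0},
    {"offset":[0,0,-12],"turn":0}
  ]
}}

```text
t: 11.75
eef_pos: [0.498, 0.3479, 0.4039]
ee_rot: [3.135, 0.008, -3.08]
force: [0.1, -0.0, 0.4]
width: 0.0002
```

Run:
```python
from h import *
P,C=both('4.png')
R=np.array([[np.cos(PA),-np.sin(PA)],[np.sin(PA),np.cos(PA)]])
Q=P.copy();Q[:,:2]=(P[:,:2]-PO)@R;Q*=1000
def rg(n,x0,x1,y0,y1,z0,z1):
    q=Q[(Q[:,0]>x0)&(Q[:,0]<x1)&(Q[:,1]>y0)&(Q[:,1]<y1)&(Q[:,2]>z0)&(Q[:,2]<z1)]
    print(n,len(q), np.percentile(q,[2,50,98],axis=0).round().tolist() if len(q) else '')
rg('handle end',30,60,215,275,85,200); rg('tab',63,100,140,215,115,190); rg('jaw',25,70,-15,30,70,130)
f=cv2.imread('pics/side4.png');g=cv2.imread('pics/scene4.png')
cv2.imwrite('pics/c4.png',np.hstack([cv2.resize(f[110:310,150:350],None,fx=2,fy=2),cv2.resize(g[180:380,280:480],None,fx=2,fy=2)]))
print(get_state()['eef_pos'],dest(*(pl((79,208,220))+[0,0,.178]),PA-np.pi))
```

```text
handle end 324 [[30.0, 216.0, 86.0], [44.0, 242.0, 104.0], [57.0, 270.0, 109.0]]
tab 119 [[63.0, 163.0, 124.0], [74.0, 174.0, 151.0], [91.0, 181.0, 157.0]]
jaw 472 [[27.0, -13.0, 70.0], [46.0, -2.0, 85.0], [68.0, 20.0, 129.0]]
[0.49689587 0.34710637 0.39862296] (array([-3.48, -3.56,  0.06]), 0.2)
```

View pics/c4.png

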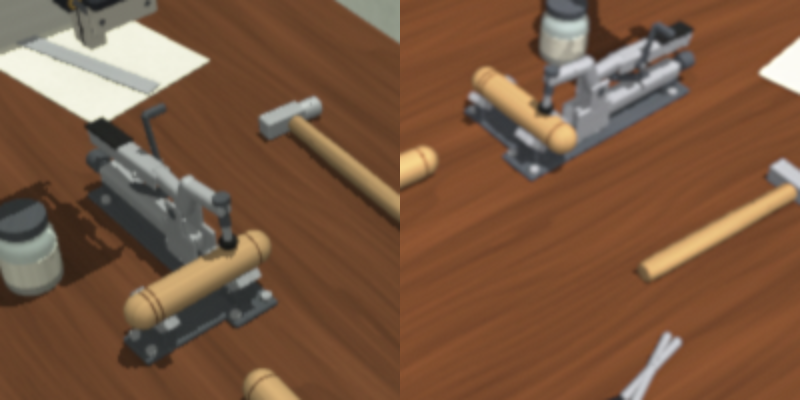

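Emit:
{"fn": "send_rows", "kwargs": {
  "motion": [
    {"offset":[-2.5,-1.5,0],"turn":0},
    {"offset":[-5.1,-3.6,0],"turn":0},
    {"offset":[-5.1,-3.6,0],"turn":0},
    {"offset":[-5.1,-3.6,3],"turn":0},
    {"offset":[-5.1,-3.6,6],"turn":0},
    {"offset":[-5.1,-3.6,7.4],"turn":0},
    {"offset":[-5.1,-3.6,7.4],"turn":0}
  ]
}}

```text
t: 12.55
eef_pos: [0.5493, 0.3137, 0.3205]
ee_rot: [-3.138, -0.004, -3.081]
force: [-0.8, -0.2, 0.8]
width: 0.0007
```

Emit:
{"fn": "send_rows", "kwargs": {
  "motion": [
    {"offset":[0,-0.5,0],"turn":0},
    {"offset":[0,-0.9,0],"turn":0},
    {"offset":[0,-1.3,0],"turn":0},
    {"offset":[0,-1.3,0],"turn":0}
  ]
}}

```text
t: 12.95
eef_pos: [0.5514, 0.3018, 0.326]
ee_rot: [3.137, 0.004, -3.08]
force: [-2.0, 5.6, 3.2]
width: 0.0003
```

Emit:
{"fn": "send_rows", "kwargs": {
  "motion": [
    {"offset":[0,-0.3,0],"turn":0},
    {"offset":[0,-0.6,0],"turn":0},
    {"offset":[0,-0.9,0],"turn":0},
    {"offset":[0,-1.2,0],"turn":0},
    {"offset":[0,-1.5,0],"turn":0}
  ]
}}

```text
t: 13.45
eef_pos: [0.5516, 0.2853, 0.3235]
ee_rot: [-3.141, -0.001, -3.081]
force: [0.6, 0.1, 0.7]
width: 0.0004
```

Emit:
{"fn": "send_rows", "kwargs": {
  "motion": [
    {"offset":[-2,0.5,0],"turn":0},
    {"offset":[-2,0.5,-4],"turn":0},
    {"offset":[-2,0.5,-8],"turn":0},
    {"offset":[-2,-2,-11],"turn":0},
    {"offset":[-2,-4,-11],"turn":0}
  ],
  "hand": 1
}}

```text
t: 13.95
eef_pos: [0.5749, 0.2467, 0.4384]
ee_rot: [3.139, 0.006, -3.08]
force: [0.1, 0.5, 1.2]
width: 0.0349
```

```bash
cat >> h.py <<'E'
def rgs(P,L):
    R=np.array([[np.cos(PA),-np.sin(PA)],[np.sin(PA),np.cos(PA)]])
    Q=P.copy();Q[:,:2]=(P[:,:2]-PO)@R;Q*=1000
    for n,x0,x1,y0,y1,z0,z1 in L:
        q=Q[(Q[:,0]>x0)&(Q[:,0]<x1)&(Q[:,1]>y0)&(Q[:,1]<y1)&(Q[:,2]>z0)&(Q[:,2]<z1)]
        print(n,len(q), np.percentile(q,[2,50,98],axis=0).round().tolist() if len(q) else '')
REG=[('handle end',30,60,190,275,85,250),('tab',63,100,90,215,115,220),('jaw',25,65,25,70,120,180),('pin',25,65,-20,25,77,110)]
E
python3 - <<'E'
from h import *
P,C=both('5.png')
rgs(P,REG); grip(P,C,.467,.1,'x',.055); grip(P,C,.4485,-.122)
print(get_state()['eef_pos'],get_state()['width'],dest(.445,.0985,.38,PA-np.pi))
E
```

```text
handle end 487 [[31.0, 191.0, 164.0], [44.0, 210.0, 195.0], [57.0, 236.0, 218.0]]
tab 104 [[63.0, 90.0, 132.0], [76.0, 97.0, 140.0], [90.0, 162.0, 144.0]]
jaw 289 [[35.0, 26.0, 142.0], [45.0, 51.0, 166.0], [54.0, 69.0, 179.0]]
pin 53 [[34.0, -7.0, 77.0], [48.0, 2.0, 79.0], [61.0, 11.0, 83.0]]
across,slope,z [0.1025 0.0621 0.0556] ends [0.377 0.562] pin 57 [0.5085 0.116  0.0723] (array([0.412, 0.066, 0.058]), array([0.524, 0.16 , 0.084]))
across,slope,z [ 0.4133 -0.0452  0.0492] ends [-0.198 -0.018] pin 0  
[0.57404375 0.24498387 0.43441325] 0.04270387230522122 (array([ 13.75, -13.86,   5.43]), 0.1)
```

Emit:
{"fn": "send_rows", "kwargs": {
  "motion": [
    {"offset":[3,-3.5,0],"turn":0},
    {"offset":[6,-7,0],"turn":0},
    {"offset":[10,-10.5,1],"turn":0},
    {"offset":[13,-13.2,3],"turn":0},
    {"offset":[13.7,-13.8,6],"turn":0},
    {"offset":[13.7,-13.8,10],"turn":0},
    {"offset":[13.7,-13.8,14],"turn":0},
    {"offset":[13.7,-13.8,14],"turn":0}
  ]
}}

```text
t: 14.85
eef_pos: [0.4435, 0.0997, 0.2889]
ee_rot: [-3.137, -0.009, -3.082]
force: [-0.2, -1.3, 0.1]
width: 0.0873
```

Run:
```python
from h import *
print(get_state()['eef_pos'],get_state()['width'],dest(.445,.0998,.217,PA-np.pi))
```

```text
[0.44349039 0.09968606 0.288911  ] 0.08732121378168586 (array([-0.22,  0.04,  7.19]), 0.1)
```

Emit:
{"fn": "send_rows", "kwargs": {
  "motion": [
    {"offset":[0,0,2],"turn":0},
    {"offset":[0,0,4],"turn":0},
    {"offset":[0,0,6],"turn":0},
    {"offset":[0,0,7.1],"turn":0},
    {"offset":[0,0,7.1],"turn":0}
  ]
}}

```text
t: 15.35
eef_pos: [0.4458, 0.1013, 0.2222]
ee_rot: [-3.14, -0.002, -3.08]
force: [-0.2, -0.6, 0.4]
width: 0.0875
```

Emit:
{"fn": "send_rows", "kwargs": {
  "motion": [
    {"offset":[0,0,0],"turn":0},
    {"offset":[0,0,0],"turn":0},
    {"offset":[0,0,0],"turn":0},
    {"offset":[0,0,0],"turn":0},
    {"offset":[0,0,0],"turn":0},
    {"offset":[0,0,0],"turn":0},
    {"offset":[0,0,0],"turn":0},
    {"offset":[0,0,0],"turn":0}
  ],
  "hand": -1,
  "squeeze": 40
}}

```text
t: 16.15
eef_pos: [0.4459, 0.1015, 0.2227]
ee_rot: [3.141, 0.0, -3.08]
force: [-1.3, 2.0, 1.4]
width: 0.0391
```

Emit:
{"fn": "send_rows", "kwargs": {
  "motion": [
    {"offset":[0,0,-1.5],"turn":0},
    {"offset":[0,0,-4],"turn":0},
    {"offset":[0,-2,-5],"turn":0},
    {"offset":[0,-5,-5],"turn":0},
    {"offset":[0,-8.5,-5],"turn":0},
    {"offset":[0,-11,-5],"turn":0},
    {"offset":[0,-12,-5],"turn":0},
    {"offset":[0,-12,-5],"turn":0}
  ]
}}

```text
t: 16.95
eef_pos: [0.4528, -0.0195, 0.2722]
ee_rot: [-3.141, -0.001, -3.083]
force: [-0.1, 0.9, -2.4]
width: 0.0389
```

Run:
```python
from h import *
P,C=both('6.png')
s=get_state();print(s['eef_pos'],s['width'],s['q'].round(2)); grip(P,C,.44,-.02,'x',.11); grip(P,C,.4485,-.122)
rgs(P,REG)
ca=-.07
for dx in (.035,-.035): 
  p=np.array([.489+dx*np.cos(ca)-0*np.sin(ca),-.405+dx*np.sin(ca)]); print(p)
f=cv2.imread('pics/side6.png');g=cv2.imread('pics/scene6.png')
cv2.imwrite('pics/c6.png',np.hstack([cv2.resize(f[180:480,200:500],None,fx=1.3,fy=1.3),cv2.resize(g[180:480,180:480],None,fx=1.3,fy=1.3)]))
```

```text
[ 0.45315403 -0.01831633  0.27245847] 0.039058182048705085 [ 0.4   0.13 -0.64 -0.   -0.8  -1.91]
across,slope,z [-0.0198  0.0562  0.1045] ends [0.383 0.569] pin 307 [ 0.4577 -0.0167  0.1312] (array([ 0.438, -0.073,  0.113]), array([0.529, 0.021, 0.159]))
across,slope,z [ 0.4137 -0.0536  0.0485] ends [-0.199 -0.018] pin 0  
handle end 478 [[31.0, 191.0, 178.0], [45.0, 205.0, 212.0], [57.0, 224.0, 230.0]]
tab 75 [[63.0, 91.0, 118.0], [67.0, 99.0, 126.0], [91.0, 156.0, 146.0]]
jaw 67 [[37.0, 43.0, 150.0], [47.0, 50.0, 164.0], [54.0, 69.0, 170.0]]
pin 0 
[ 0.52391429 -0.407448  ]
[ 0.45408571 -0.402552  ]
```

View pics/c6.png

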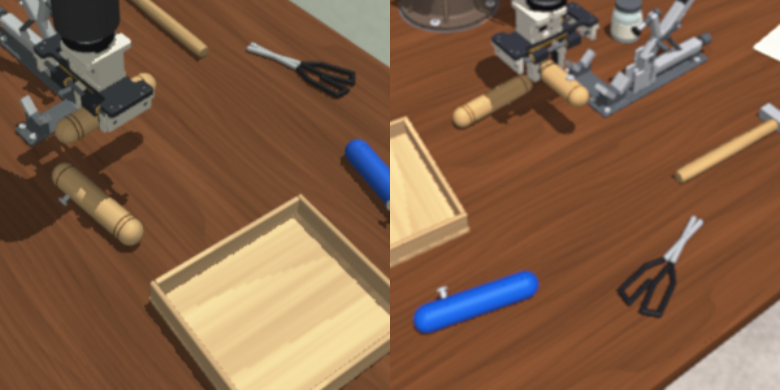

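Emit:
{"fn": "send_rows", "kwargs": {
  "motion": [
    {"offset":[0,-2,0],"turn":-6},
    {"offset":[-1,-5,0],"turn":-13},
    {"offset":[-2,-9,0],"turn":-20},
    {"offset":[-3,-13,0],"turn":-27},
    {"offset":[-3.5,-17,0],"turn":-34},
    {"offset":[-4,-21,0],"turn":-41},
    {"offset":[-4.5,-24,0],"turn":-48},
    {"offset":[-4.5,-25,0],"turn":-53}
  ]
}}

```text
t: 17.85
eef_pos: [0.5145, -0.2668, 0.2721]
ee_rot: [3.142, -0.001, -2.151]
force: [-1.0, 0.8, -2.1]
width: 0.0393
```

Run:
```python
from h import *
s=get_state();print(s['eef_pos'],s['ee_rot'][2],s['width'],s['q'].round(2)); print(dest(.542,-.432,.265,-1.641))
```

```text
[ 0.51451524 -0.26677634  0.27208426] -2.1514489572043285 0.039313235110359106 [-0.14  0.32 -0.37  0.   -0.87 -0.44]
(array([ 12.31, -11.36,   0.71]), -29.2)
```

Emit:
{"fn": "send_rows", "kwargs": {
  "motion": [
    {"offset":[2,-1.8,0],"turn":-6},
    {"offset":[4.5,-4,0],"turn":-12},
    {"offset":[7,-6.5,0],"turn":-18},
    {"offset":[9.5,-9,0],"turn":-24},
    {"offset":[11.5,-10.7,0],"turn":-29},
    {"offset":[12.3,-11.4,0],"turn":-29.2},
    {"offset":[12.3,-11.4,2],"turn":-29.2},
    {"offset":[12.3,-11.4,4],"turn":-29.2}
  ]
}}

```text
t: 18.65
eef_pos: [0.5413, -0.4301, 0.2322]
ee_rot: [-3.141, -0.0, -1.647]
force: [-0.3, 0.2, -3.3]
width: 0.0392
```

Run:
```python
from h import *
s=get_state();print(s['eef_pos'],s['ee_rot'][2],s['width'],s['q'].round(2)); print(dest(.542,-.432,.199,-1.641))
P,C=both(); grip(P,C,.544,-.409,'y',s['eef_pos'][2]-.168)
```

```text
[ 0.54130153 -0.43006059  0.23224606] -1.6471204711958074 0.039239291515216594 [-0.39  0.52 -0.15 -0.   -0.9   0.31]
(array([ 0.19, -0.08,  3.32]), -0.4)
across,slope,z [0.5431 0.0767 0.0621] ends [-0.501 -0.317] pin 113 [ 0.5524 -0.4136  0.0883] (array([ 0.504, -0.445,  0.068]), array([ 0.575, -0.355,  0.114]))
```

Emit:
{"fn": "send_rows", "kwargs": {
  "motion": [
    {"offset":[0,0,1],"turn":0},
    {"offset":[0,0,2],"turn":0},
    {"offset":[0,0,3],"turn":0},
    {"offset":[0,0,3.4],"turn":0},
    {"offset":[0,0,3.4],"turn":0}
  ]
}}

```text
t: 19.25
eef_pos: [0.5403, -0.4306, 0.1979]
ee_rot: [3.14, 0.0, -1.646]
force: [0.2, 0.5, -2.8]
width: 0.039
```

Emit:
{"fn": "send_rows", "kwargs": {
  "motion": [
    {"offset":[0,0,0],"turn":0},
    {"offset":[0,0,0],"turn":0},
    {"offset":[0,0,0],"turn":0},
    {"offset":[0,0,-1],"turn":0},
    {"offset":[0,0,-4],"turn":0},
    {"offset":[0,0,-8],"turn":0},
    {"offset":[-5,2,-12],"turn":0},
    {"offset":[-10,4,-14],"turn":0}
  ],
  "hand": 0.3
}}

```text
t: 20.05
eef_pos: [0.5149, -0.3492, 0.332]
ee_rot: [-3.138, -0.002, -1.647]
force: [1.6, 0.9, 0.8]
width: 0.057
```

Run:
```python
from h import *
s=get_state();print(s['eef_pos'],s['ee_rot'][2],s['width'])
P,C=both('7.png',('scene','side')); grip(P,C,.544,-.409,'y',.028)
grip(P,C,.415,-.11)
f=cv2.imread('pics/side7.png');g=cv2.imread('pics/scene7.png')
cv2.imwrite('pics/c7.png',np.hstack([cv2.resize(f[180:480,200:500],None,fx=1.3,fy=1.3),cv2.resize(g[180:480,80:380],None,fx=1.3,fy=1.3)]))
```

```text
[ 0.51491003 -0.3491941   0.33195082] -1.6474956597911725 0.05700364194107714
across,slope,z [0.5432 0.0757 0.0282] ends [-0.532 -0.287] pin 53 [ 0.5419 -0.3648  0.0527] (array([ 0.536, -0.372,  0.051]), array([ 0.549, -0.356,  0.056]))
across,slope,z [ 0.3921 -0.1205  0.0201] ends [-0.197 -0.017] pin 0
```

View pics/c7.png

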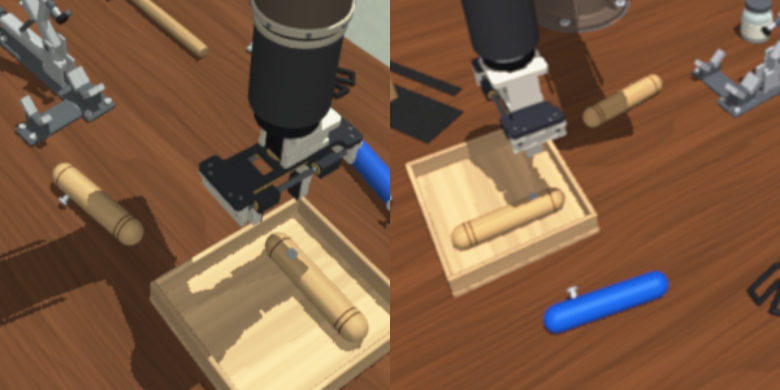

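Run:
```python
from h import *
for n in ('scene','side'):
    f=dict(np.load('/tmp/%s.npz'%n)); p=cloud(f); hsv=cv2.cvtColor(f['frame'],cv2.COLOR_BGR2HSV).astype(int)
    k=(f['range_z']>0)&(p[...,0]>.33)&(p[...,0]<.372)&(abs(p[...,1]+.066)<.03)&(p[...,2]>.006)&(p[...,2]<.06)
    q=p[k]; print(n,k.sum()); 
    if k.sum(): print(q.min(0).round(3),np.median(q,0).round(3),q.max(0).round(3),np.median(hsv[k],0))
f=dict(np.load('/tmp/side.npz'));
print(get_state()['q'].round(2),dest(.386,-.122,.24,-1.451))
```

```text
scene 4
[ 0.349 -0.063  0.012] [ 0.36  -0.05   0.025] [ 0.37  -0.037  0.036] [ 14.5 120.5 174. ]
side 179
[ 0.353 -0.094  0.007] [ 0.368 -0.062  0.025] [ 0.372 -0.036  0.039] [ 18. 110. 146.]
[-0.28  0.32 -0.21 -0.   -1.03  0.21] (array([-21.42,  14.46,   9.3 ]), -11.0)
```

Emit:
{"fn": "send_rows", "kwargs": {
  "motion": [
    {"offset":[-4,2.8,0],"turn":-4},
    {"offset":[-8,5.6,0],"turn":-8},
    {"offset":[-12,8.4,1],"turn":-11},
    {"offset":[-16,11.2,3],"turn":-11},
    {"offset":[-20,13.5,5],"turn":-11},
    {"offset":[-21.4,14.5,8],"turn":-11},
    {"offset":[-21.4,14.5,9],"turn":-11},
    {"offset":[-21.4,14.5,9],"turn":-11}
  ],
  "hand": -1
}}

```text
t: 20.95
eef_pos: [0.3862, -0.1244, 0.2386]
ee_rot: [3.14, -0.0, -1.452]
force: [0.9, 0.3, 0.9]
width: 0.0016
```

Run:
```python
from h import *
s=get_state();print(s['eef_pos'],s['ee_rot'],s['width'],dest(.386,-.122,.222,-1.451),s['force'])
P,C=both();grip(P,C,.392,-.107)
```

```text
[ 0.38617632 -0.12439005  0.23856807] [ 3.14032813e+00 -2.49965876e-04 -1.45210109e+00] 0.0016069794486045594 (array([-0.24, -0.01,  1.66]), -0.1) [0.86009708 0.26970579 0.8603998 ]
across,slope,z [ 0.3915 -0.1288  0.02  ] ends [-0.198 -0.018] pin 56 [ 0.3884 -0.1323  0.067 ] (array([ 0.371, -0.139,  0.061]), array([ 0.406, -0.118,  0.07 ]))
```

Good reach. Contact was at TCP z ≈ 0.2177; descend.

Emit:
{"fn": "send_rows", "kwargs": {
  "motion": [
    {"offset":[0,0,0.6],"turn":0},
    {"offset":[0,0,1.2],"turn":0},
    {"offset":[0,0,1.6],"turn":0},
    {"offset":[0,0,1.9],"turn":0},
    {"offset":[0,0,2.05],"turn":0},
    {"offset":[0,0,2.05],"turn":0}
  ]
}}

```text
t: 21.65
eef_pos: [0.3863, -0.1247, 0.2183]
ee_rot: [3.141, -0.0, -1.454]
force: [0.6, 0.2, -0.0]
width: 0.0004
```

Emit:
{"fn": "send_rows", "kwargs": {
  "motion": [
    {"offset":[0,0,0.08],"turn":0},
    {"offset":[0,0,0.15],"turn":0},
    {"offset":[0,0,0.15],"turn":0}
  ]
}}

```text
t: 21.95
eef_pos: [0.3873, -0.1245, 0.2179]
ee_rot: [-3.139, -0.0, -1.453]
force: [-1.1, -0.1, 10.0]
width: 0.0006
```

Emit:
{"fn": "send_rows", "kwargs": {
  "motion": [
    {"offset":[0,-0.3,-0.03],"turn":0},
    {"offset":[0,-1.0,-0.03],"turn":0},
    {"offset":[0,-1.8,-0.03],"turn":0},
    {"offset":[0,-2.6,-0.03],"turn":0},
    {"offset":[0,-3.4,-0.03],"turn":0},
    {"offset":[0,-4.2,-0.03],"turn":0},
    {"offset":[0,-4.9,-0.03],"turn":0},
    {"offset":[0,-5.0,-0.03],"turn":0}
  ]
}}

```text
t: 22.75
eef_pos: [0.4366, -0.1187, 0.217]
ee_rot: [3.141, -0.0, -1.454]
force: [1.7, 0.6, 3.5]
width: 0.0007
```

Emit:
{"fn": "send_rows", "kwargs": {
  "motion": [
    {"offset":[0,0,-1.5],"turn":0},
    {"offset":[0,0,-6],"turn":0},
    {"offset":[0,0,-10],"turn":0},
    {"offset":[0,0,-12],"turn":0}
  ],
  "hand": 1
}}

```text
t: 23.15
eef_pos: [0.436, -0.1189, 0.3401]
ee_rot: [-3.138, -0.0, -1.454]
force: [1.1, -0.1, -1.3]
width: 0.0271
```

Run:
```python
from h import *
P,C=both('8.png',('scene','side','wrist'))
grip(P,C,.415,-.106); print(get_state()['eef_pos'],get_state()['ee_rot'])
f=cv2.imread('pics/wrist8.png');g=cv2.imread('pics/side8.png')
cv2.imwrite('pics/c8.png',np.hstack([f[100:400,150:500],cv2.resize(g[230:380,200:375],None,fx=2,fy=2)]))
```

```text
across,slope,z [ 0.4163 -0.128   0.0205] ends [-0.193 -0.014] pin 866 [ 0.4252 -0.1348  0.0368] (array([ 0.382, -0.187,  0.026]), array([ 0.444, -0.015,  0.052]))
[ 0.43565387 -0.1188007   0.33813596] [-3.13912215e+00  4.15003535e-04 -1.45411223e+00]
```

View pics/c8.png

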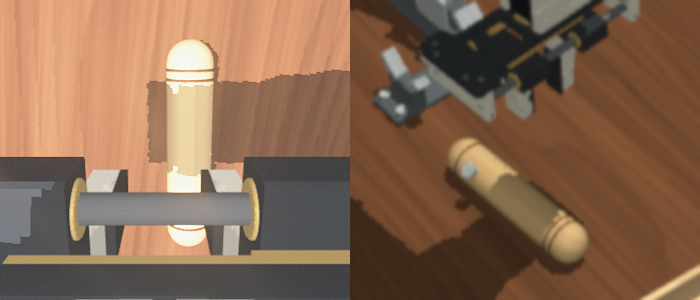

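Run:
```python
from h import *
for n in ('scene','side','wrist'):
    f=dict(np.load('/tmp/%s.npz'%n)); p=cloud(f); k=(f['range_z']>0)&(abs(p[...,0]-.41)<.05)&(abs(p[...,1]+.06)<.02)&(p[...,2]>.044)&(p[...,2]<.07)
    q=p[k]; print(n,len(q)); 
    if len(q): print(q.min(0).round(4),q.mean(0).round(4),q.max(0).round(4))
    u=np.argwhere(k); 
    if len(u): print(u.mean(0))
s=get_state(); print(dest(.4163+.019*.128,-.104-.0205,.1825,None))
```

```text
scene 11
[ 0.3863 -0.0666  0.0442] [ 0.3914 -0.0597  0.0471] [ 0.3966 -0.0534  0.0524]
[243.18181818 272.90909091]
side 29
[ 0.3842 -0.0678  0.044 ] [ 0.39   -0.0589  0.0472] [ 0.411  -0.0404  0.0513]
[312.75862069 259.20689655]
wrist 0
(array([ 0.38,  1.79, 15.56]), 0.0)
```

Emit:
{"fn": "send_rows", "kwargs": {
  "motion": [
    {"offset":[0,1,2],"turn":0},
    {"offset":[0,2.6,5],"turn":0},
    {"offset":[0,2.6,9],"turn":0},
    {"offset":[0,2.6,11],"turn":0},
    {"offset":[0,2.6,11.8],"turn":0},
    {"offset":[0,2.6,11.9],"turn":0},
    {"offset":[0,2.6,11.9],"turn":0},
    {"offset":[0,2.6,11.9],"turn":0}
  ],
  "hand": -1
}}

```text
t: 24.1
eef_pos: [0.4102, -0.1218, 0.2183]
ee_rot: [3.142, -0.0, -1.454]
force: [0.4, 0.7, 4.3]
width: 0.0007
```

Emit:
{"fn": "send_rows", "kwargs": {
  "motion": [
    {"offset":[0,-0.3,0.05],"turn":0},
    {"offset":[0,-0.9,0.07],"turn":0},
    {"offset":[0,-1.6,0.07],"turn":0},
    {"offset":[0,-2.2,0.07],"turn":0},
    {"offset":[0,-2.6,0.07],"turn":0},
    {"offset":[0,-2.6,0.07],"turn":0}
  ]
}}

```text
t: 24.7
eef_pos: [0.4364, -0.1187, 0.2176]
ee_rot: [-3.141, -0.0, -1.454]
force: [-0.1, 1.3, 5.4]
width: 0.0006
```

Emit:
{"fn": "send_rows", "kwargs": {
  "motion": [
    {"offset":[0,0,-1.5],"turn":0},
    {"offset":[0,0,-6],"turn":0},
    {"offset":[0,0,-10],"turn":0},
    {"offset":[0,0,-12],"turn":0}
  ],
  "hand": 1
}}

```text
t: 25.1
eef_pos: [0.4358, -0.1189, 0.3403]
ee_rot: [-3.139, -0.0, -1.454]
force: [-0.1, 1.0, -1.0]
width: 0.027
```

Run:
```python
from h import *
P,C=both('9.png')
grip(P,C,.43,-.106); 
for n in ('scene','side'):
    f=dict(np.load('/tmp/%s.npz'%n)); p=cloud(f); k=(f['range_z']>0)&(abs(p[...,0]-.42)<.05)&(abs(p[...,1]+.06)<.02)&(p[...,2]>.046)&(p[...,2]<.07)
    q=p[k]; print(n,len(q)); 
    if len(q): print(q.min(0).round(4),q.mean(0).round(4),q.max(0).round(4))
print(get_state()['eef_pos'])
```

```text
across,slope,z [ 0.4229 -0.1233  0.0202] ends [-0.194 -0.013] pin 73 [ 0.4059 -0.057   0.0501] (array([ 0.396, -0.065,  0.037]), array([ 0.414, -0.048,  0.057]))
scene 21
[ 0.3959 -0.0627  0.0462] [ 0.4068 -0.0558  0.051 ] [ 0.4128 -0.0476  0.0563]
side 48
[ 0.398  -0.065   0.0462] [ 0.4056 -0.0578  0.0516] [ 0.4135 -0.0487  0.057 ]
[ 0.43610395 -0.11887567  0.34009745]
```

Emit:
{"fn": "send_rows", "kwargs": {
  "motion": [
    {"offset":[0,1,2],"turn":0},
    {"offset":[0,1.8,5],"turn":0},
    {"offset":[0,1.8,9],"turn":0},
    {"offset":[0,1.8,11],"turn":0},
    {"offset":[0,1.8,11.9],"turn":0},
    {"offset":[0,1.8,12.15],"turn":0},
    {"offset":[0,1.8,12.15],"turn":0},
    {"offset":[0,1.8,12.15],"turn":0}
  ],
  "hand": -1
}}

```text
t: 26.0
eef_pos: [0.4201, -0.1206, 0.218]
ee_rot: [-3.136, -0.001, -1.452]
force: [-0.2, 3.2, 20.0]
width: 0.0006
```

Emit:
{"fn": "send_rows", "kwargs": {
  "motion": [
    {"offset":[0,-0.2,-0.05],"turn":0},
    {"offset":[0,-0.7,-0.07],"turn":0},
    {"offset":[0,-1.2,-0.07],"turn":0},
    {"offset":[0,-1.5,-0.07],"turn":0},
    {"offset":[0,-1.5,-0.07],"turn":0}
  ]
}}

```text
t: 26.5
eef_pos: [0.4346, -0.1189, 0.2181]
ee_rot: [-3.138, -0.0, -1.453]
force: [0.1, 3.1, 12.6]
width: 0.0007
```

Emit:
{"fn": "send_rows", "kwargs": {
  "motion": [
    {"offset":[0,0,-1.5],"turn":0},
    {"offset":[0,0,-6],"turn":0},
    {"offset":[0,0,-10],"turn":0},
    {"offset":[0,0,-12],"turn":0}
  ],
  "hand": 1
}}

```text
t: 26.9
eef_pos: [0.4332, -0.1192, 0.3399]
ee_rot: [-3.138, -0.0, -1.453]
force: [0.3, 1.0, -0.5]
width: 0.0269
```

Run:
```python
from h import *
P,C=both('10.png')
grip(P,C,.43,-.106); 
for n in ('scene','side'):
    f=dict(np.load('/tmp/%s.npz'%n)); p=cloud(f); k=(f['range_z']>0)&(abs(p[...,0]-.42)<.05)&(abs(p[...,1]+.06)<.02)&(p[...,2]>.046)&(p[...,2]<.07)
    q=p[k]; print(n,len(q)); 
    if len(q): print(q.min(0).round(4),q.mean(0).round(4),q.max(0).round(4))
print(get_state()['eef_pos'],dest(.43+.12*.02,-.1035-.02,.1835,-1.45))
```

```text
across,slope,z [ 0.4269 -0.1241  0.0202] ends [-0.193 -0.012] pin 73 [ 0.4155 -0.0561  0.052 ] (array([ 0.407, -0.065,  0.039]), array([ 0.423, -0.044,  0.058]))
scene 22
[ 0.4074 -0.0626  0.0466] [ 0.4162 -0.0548  0.0531] [ 0.4232 -0.0479  0.0576]
side 43
[ 0.4083 -0.0646  0.0499] [ 0.4154 -0.0569  0.0533] [ 0.4226 -0.0482  0.058 ]
[ 0.43348066 -0.11918196  0.33975397] (array([ 0.41,  0.25, 15.62]), -0.2)
```

Emit:
{"fn": "send_rows", "kwargs": {
  "motion": [
    {"offset":[0.3,0.3,2],"turn":0},
    {"offset":[0.3,0.5,6],"turn":0},
    {"offset":[0.3,0.5,10],"turn":0},
    {"offset":[0.3,0.5,13],"turn":0},
    {"offset":[0.3,0.5,15],"turn":0},
    {"offset":[0.3,0.5,15.5],"turn":0},
    {"offset":[0.3,0.5,15.5],"turn":0},
    {"offset":[0.3,0.5,15.5],"turn":0}
  ],
  "hand": 1
}}

```text
t: 27.8
eef_pos: [0.4286, -0.1227, 0.1823]
ee_rot: [-3.141, -0.0, -1.454]
force: [0.2, -0.5, 0.4]
width: 0.0879
```

Emit:
{"fn": "send_rows", "kwargs": {
  "motion": [
    {"offset":[0,0,0],"turn":0},
    {"offset":[0,0,0],"turn":0},
    {"offset":[0,0,0],"turn":0},
    {"offset":[0,0,0],"turn":0},
    {"offset":[0,0,0],"turn":0},
    {"offset":[0,0,0],"turn":0},
    {"offset":[0,0,0],"turn":0},
    {"offset":[0,0,0],"turn":0}
  ],
  "hand": -1,
  "squeeze": 40
}}

```text
t: 28.6
eef_pos: [0.4282, -0.1227, 0.1817]
ee_rot: [3.141, -0.0, -1.454]
force: [-1.2, 0.5, 1.0]
width: 0.039
```

Emit:
{"fn": "send_rows", "kwargs": {
  "motion": [
    {"offset":[0,0,-2.5],"turn":0},
    {"offset":[0,0,-5.5],"turn":0},
    {"offset":[-2,-1,-7.5],"turn":7},
    {"offset":[-4,-2,-7.5],"turn":14},
    {"offset":[-6,-3,-7.5],"turn":21},
    {"offset":[-8,-3.5,-7.5],"turn":28},
    {"offset":[-10,-4,-7.5],"turn":35},
    {"offset":[-10,-4,-7.5],"turn":42}
  ]
}}

```text
t: 29.4
eef_pos: [0.4566, -0.0171, 0.2564]
ee_rot: [3.141, -0.0, -2.19]
force: [0.3, -0.6, -1.9]
width: 0.0396
```

Run:
```python
from h import *
s=get_state();print(s['q'].round(2),s['eef_pos'].round(4),s['ee_rot'][2],s['width']);print(dest(.449,-.002,.257,.058-np.pi))
```

```text
[ 0.4   0.16 -0.65 -0.   -0.76 -1.02] [ 0.4566 -0.0171  0.2564] -2.1903067547387955 0.03961833973864676
(array([-0.79,  1.49, -0.06]), 51.2)
```

Emit:
{"fn": "send_rows", "kwargs": {
  "motion": [
    {"offset":[-0.2,0.3,0],"turn":7},
    {"offset":[-0.4,0.7,0],"turn":14},
    {"offset":[-0.8,1.5,0],"turn":21},
    {"offset":[-0.8,1.5,0],"turn":28},
    {"offset":[-0.8,1.5,0],"turn":35},
    {"offset":[-0.8,1.5,0],"turn":43},
    {"offset":[-0.8,1.5,0],"turn":51.2},
    {"offset":[-0.8,1.5,0],"turn":51.2}
  ]
}}

```text
t: 30.2
eef_pos: [0.4483, -0.0036, 0.2562]
ee_rot: [-3.141, -0.001, -3.083]
force: [-0.2, -0.3, -3.1]
width: 0.039
```

Run:
```python
from h import *
P,C=both('11.png')
s=get_state();print(s['q'].round(2),s['eef_pos'].round(4),s['ee_rot'],s['width']);print(dest(.445,.0995,.257,.058-np.pi))
grip(P,C,.467,0.0,'x',.095)
k=(abs(P[:,0]-.52)<.02)&(abs(P[:,1])<.03)&(P[:,2]>.119)&(P[:,2]<.14); q=P[k]; print(len(q),q.min(0),q.mean(0),q.max(0))
```

```text
[ 0.43  0.15 -0.67 -0.   -0.76 -1.94] [ 0.4485 -0.0036  0.2564] [-3.14149162e+00 -7.32404750e-04 -3.07643262e+00] 0.039186689747666974
(array([-0.33, 10.31, -0.06]), 0.4)
across,slope,z [-0.0025  0.0852  0.0947] ends [0.38  0.567] pin 299 [ 0.4621 -0.0012  0.1182] (array([ 0.435, -0.056,  0.098]), array([0.527, 0.035, 0.145]))
53 [ 0.51237053 -0.00263033  0.11905181] [0.51964193 0.00417877 0.12649761] [0.52665432 0.01424875 0.12999901]
```

Emit:
{"fn": "send_rows", "kwargs": {
  "motion": [
    {"offset":[0,3,0],"turn":0},
    {"offset":[0,6,0],"turn":0},
    {"offset":[0,9,0],"turn":0},
    {"offset":[0,10.3,0],"turn":0},
    {"offset":[0,10.3,1],"turn":0},
    {"offset":[0,10.3,2],"turn":0},
    {"offset":[0,10.3,3],"turn":0},
    {"offset":[0,10.3,3],"turn":0}
  ]
}}

```text
t: 31.1
eef_pos: [0.4417, 0.098, 0.2248]
ee_rot: [-3.14, -0.003, -3.081]
force: [0.3, 0.1, -3.1]
width: 0.0395
```

Emit:
{"fn": "send_rows", "kwargs": {
  "motion": [
    {"offset":[0,0,0.4],"turn":0},
    {"offset":[0,0,0.7],"turn":0},
    {"offset":[0,0,0.9],"turn":0},
    {"offset":[0,0,0.9],"turn":0}
  ]
}}

```text
t: 31.5
eef_pos: [0.4428, 0.0997, 0.2182]
ee_rot: [3.141, 0.001, -3.08]
force: [-1.3, 1.3, 0.5]
width: 0.0394
```

Emit:
{"fn": "send_rows", "kwargs": {
  "motion": [
    {"offset":[0,0,0],"turn":0},
    {"offset":[0,0,0],"turn":0},
    {"offset":[0,0,0],"turn":0},
    {"offset":[0,0,0],"turn":0},
    {"offset":[0,0,-4],"turn":0},
    {"offset":[0,0,-8],"turn":0},
    {"offset":[0,0,-13],"turn":0},
    {"offset":[0,0,-16],"turn":0}
  ],
  "hand": 1
}}

```text
t: 32.3
eef_pos: [0.4427, 0.0992, 0.3814]
ee_rot: [3.14, 0.004, -3.08]
force: [-0.2, 0.2, -0.1]
width: 0.0872
```

Run:
```python
from h import *
s=get_state();print(s['q'].round(2),s['eef_pos'].round(4),s['ee_rot'],s['width'])
P,C=both('12.png')
grip(P,C,.467,0.1,'x',.055);rgs(P,REG)
print(dest(*(pl((45,180,247))+[0,0,.178]),PA-np.pi))
```

```text
[ 0.66  0.   -0.49  0.   -1.07 -2.17] [0.4427 0.0992 0.3814] [ 3.14021009  0.0035992  -3.08006001] 0.08717872948572987
across,slope,z [0.1025 0.0605 0.0555] ends [0.376 0.561] pin 79 [0.51   0.1153 0.0783] (array([0.407, 0.068, 0.058]), array([0.526, 0.159, 0.093]))
handle end 224 [[32.0, 190.0, 177.0], [52.0, 205.0, 211.0], [57.0, 226.0, 230.0]]
tab 78 [[63.0, 90.0, 117.0], [67.0, 99.0, 126.0], [90.0, 158.0, 144.0]]
jaw 65 [[37.0, 43.0, 151.0], [47.0, 49.0, 164.0], [56.0, 68.0, 170.0]]
pin 81 [[30.0, -7.0, 77.0], [46.0, 5.0, 85.0], [62.0, 16.0, 91.0]]
(array([-6.97, 18.04, -4.13]), 0.2)
```

Emit:
{"fn": "send_rows", "kwargs": {
  "motion": [
    {"offset":[0,0,-3],"turn":0},
    {"offset":[-1,3,-5],"turn":0},
    {"offset":[-3,7,-5],"turn":0},
    {"offset":[-5,12,-5],"turn":0},
    {"offset":[-6,16,-5],"turn":0},
    {"offset":[-7,18.2,-5],"turn":0},
    {"offset":[-7,18.2,-5],"turn":0},
    {"offset":[-7,18.2,-5],"turn":0}
  ],
  "hand": -1
}}

```text
t: 33.2
eef_pos: [0.501, 0.2855, 0.4264]
ee_rot: [-3.14, -0.002, -3.08]
force: [0.6, -1.2, 0.0]
width: 0.0293
```

Emit:
{"fn": "send_rows", "kwargs": {
  "motion": [
    {"offset":[0,-0.3,1.5],"turn":0},
    {"offset":[0,-0.3,3.5],"turn":0},
    {"offset":[0,0.5,4.4],"turn":0},
    {"offset":[0,1.3,5.2],"turn":0},
    {"offset":[0,2.0,6.0],"turn":0},
    {"offset":[0,2.6,6.8],"turn":0},
    {"offset":[0,3.3,7.7],"turn":0},
    {"offset":[0,3.9,8.7],"turn":0}
  ]
}}

```text
t: 34.0
eef_pos: [0.4985, 0.3225, 0.3412]
ee_rot: [-3.139, -0.001, -3.081]
force: [-0.4, -6.2, 3.0]
width: 0.0001
```

Emit:
{"fn": "send_rows", "kwargs": {
  "motion": [
    {"offset":[0,0.5,0.9],"turn":0},
    {"offset":[0,0.9,1.8],"turn":0},
    {"offset":[0,1.4,2.7],"turn":0},
    {"offset":[0,1.8,3.6],"turn":0},
    {"offset":[0,2.1,4.5],"turn":0},
    {"offset":[0,2.4,5.3],"turn":0},
    {"offset":[0,2.4,5.9],"turn":0},
    {"offset":[0,2.4,5.9],"turn":0}
  ]
}}

```text
t: 34.8
eef_pos: [0.4975, 0.3488, 0.2827]
ee_rot: [3.141, 0.001, -3.079]
force: [-4.6, -0.8, 13.0]
width: 0.0001
```

Emit:
{"fn": "send_rows", "kwargs": {
  "motion": [
    {"offset":[0,0,0.2],"turn":0},
    {"offset":[0,0,0.4],"turn":0},
    {"offset":[0,0,0.5],"turn":0},
    {"offset":[0,0,0.5],"turn":0}
  ]
}}

```text
t: 35.2
eef_pos: [0.4977, 0.3488, 0.2807]
ee_rot: [3.14, 0.004, -3.079]
force: [-10.0, -2.9, 29.2]
width: 0.0002
```

Emit:
{"fn": "send_rows", "kwargs": {
  "motion": [
    {"offset":[0,0,-1],"turn":0},
    {"offset":[0,0,-4],"turn":0},
    {"offset":[0,0,-8],"turn":0},
    {"offset":[0,0,-12],"turn":0},
    {"offset":[0,0,-12],"turn":0}
  ]
}}

```text
t: 35.7
eef_pos: [0.4984, 0.3491, 0.4028]
ee_rot: [3.135, 0.008, -3.08]
force: [-0.5, 0.3, -0.4]
width: 0.0004
```

Run:
```python
from h import *
P,C=both('13.png')
rgs(P,[('handle end',30,60,215,275,85,200),('tab',63,100,140,215,115,190),('jaw',25,70,-15,30,70,130)]);grip(P,C,.467,.1,'x',.055)
print(get_state()['eef_pos'],dest(*(pl((95,207,220))+[0,0,.178]),PA-np.pi))
```

```text
handle end 323 [[31.0, 216.0, 86.0], [44.0, 244.0, 104.0], [57.0, 271.0, 109.0]]
tab 116 [[63.0, 163.0, 121.0], [74.0, 174.0, 151.0], [91.0, 180.0, 157.0]]
jaw 482 [[28.0, -14.0, 71.0], [47.0, -2.0, 85.0], [68.0, 20.0, 129.0]]
across,slope,z [0.1029 0.0656 0.0559] ends [0.376 0.561] pin 113 [0.5103 0.1048 0.0883] (array([0.414, 0.067, 0.058]), array([0.53 , 0.159, 0.105]))
[0.49723593 0.34833691 0.39756845] (array([-5.04, -3.78, -0.04]), 0.2)
```

Locked again. Flick the tab as before.

Emit:
{"fn": "send_rows", "kwargs": {
  "motion": [
    {"offset":[-2.5,-1.5,0],"turn":0},
    {"offset":[-5.1,-3.8,0],"turn":0},
    {"offset":[-5.1,-3.8,0],"turn":0},
    {"offset":[-5.1,-3.8,3],"turn":0},
    {"offset":[-5.1,-3.8,6],"turn":0},
    {"offset":[-5.1,-3.8,7.3],"turn":0},
    {"offset":[-5.1,-3.8,7.3],"turn":0}
  ]
}}

```text
t: 36.5
eef_pos: [0.5498, 0.313, 0.3207]
ee_rot: [-3.138, -0.004, -3.08]
force: [0.3, -0.2, 0.0]
width: 0.0005
```

Emit:
{"fn": "send_rows", "kwargs": {
  "motion": [
    {"offset":[0,-0.5,0],"turn":0},
    {"offset":[0,-0.9,0],"turn":0},
    {"offset":[0,-1.3,0],"turn":0},
    {"offset":[0,-1.6,0],"turn":0},
    {"offset":[0,-1.9,0],"turn":0},
    {"offset":[0,-2.2,0],"turn":0},
    {"offset":[0,-2.5,0],"turn":0},
    {"offset":[0,-2.8,0],"turn":0}
  ]
}}

```text
t: 37.3
eef_pos: [0.5521, 0.2846, 0.3235]
ee_rot: [-3.141, -0.001, -3.081]
force: [-0.1, 0.5, -0.8]
width: 0.0003
```

Emit:
{"fn": "send_rows", "kwargs": {
  "motion": [
    {"offset":[-2,0.5,0],"turn":0},
    {"offset":[-2,0.5,-4],"turn":0},
    {"offset":[-2,0.5,-8],"turn":0},
    {"offset":[-2,-2,-11],"turn":0},
    {"offset":[-2,-4,-11],"turn":0},
    {"offset":[-2,-4,-11],"turn":0}
  ],
  "hand": 1
}}

```text
t: 37.9
eef_pos: [0.5745, 0.2442, 0.4345]
ee_rot: [3.141, 0.001, -3.082]
force: [0.5, 0.1, -0.6]
width: 0.0428
```

Run:
```python
from h import *
P,C=both('14.png')
rgs(P,REG); grip(P,C,.467,.1,'x',.055)
s=get_state();print(s['eef_pos'],s['width'],dest(.443,.1005,.29,PA-np.pi))
```

```text
handle end 378 [[31.0, 191.0, 168.0], [45.0, 207.0, 208.0], [57.0, 227.0, 227.0]]
tab 105 [[63.0, 90.0, 121.0], [77.0, 96.0, 130.0], [91.0, 158.0, 145.0]]
jaw 225 [[36.0, 31.0, 147.0], [44.0, 46.0, 162.0], [54.0, 69.0, 177.0]]
pin 56 [[27.0, -8.0, 77.0], [46.0, 2.0, 79.0], [62.0, 12.0, 81.0]]
across,slope,z [0.1027 0.0627 0.0555] ends [0.376 0.561] pin 53 [0.5052 0.1155 0.0731] (array([0.405, 0.066, 0.058]), array([0.524, 0.159, 0.086]))
[0.57448707 0.24573859 0.43294077] 0.05138171265715375 (array([ 13.98, -13.71,  14.32]), 0.1)
```

Open, pin 2 home. Pick up grip 2.

Emit:
{"fn": "send_rows", "kwargs": {
  "motion": [
    {"offset":[3,-3.5,0],"turn":0},
    {"offset":[6,-7,0],"turn":0},
    {"offset":[10,-10.5,1],"turn":0},
    {"offset":[13,-13,3],"turn":0},
    {"offset":[14,-13.7,6],"turn":0},
    {"offset":[14,-13.7,10],"turn":0},
    {"offset":[14,-13.7,14],"turn":0},
    {"offset":[14,-13.7,14],"turn":0}
  ]
}}

```text
t: 38.8
eef_pos: [0.4411, 0.1002, 0.289]
ee_rot: [-3.137, -0.009, -3.081]
force: [-0.7, -1.2, -0.1]
width: 0.0877
```

Emit:
{"fn": "send_rows", "kwargs": {
  "motion": [
    {"offset":[0,0,2],"turn":0},
    {"offset":[0,0,4],"turn":0},
    {"offset":[0,0,6],"turn":0},
    {"offset":[0,0,7.1],"turn":0},
    {"offset":[0,0,7.1],"turn":0}
  ]
}}

```text
t: 39.3
eef_pos: [0.4435, 0.1017, 0.2224]
ee_rot: [-3.14, -0.002, -3.08]
force: [0.8, 0.0, -0.2]
width: 0.0879
```

Emit:
{"fn": "send_rows", "kwargs": {
  "motion": [
    {"offset":[0,0,0],"turn":0},
    {"offset":[0,0,0],"turn":0},
    {"offset":[0,0,0],"turn":0},
    {"offset":[0,0,0],"turn":0},
    {"offset":[0,0,0],"turn":0},
    {"offset":[0,0,0],"turn":0},
    {"offset":[0,0,0],"turn":0},
    {"offset":[0,0,0],"turn":0}
  ],
  "hand": -1,
  "squeeze": 40
}}

```text
t: 40.1
eef_pos: [0.4433, 0.1014, 0.2227]
ee_rot: [3.142, -0.0, -3.081]
force: [-1.4, 0.4, 2.1]
width: 0.039
```

Emit:
{"fn": "send_rows", "kwargs": {
  "motion": [
    {"offset":[0,0,-1.5],"turn":0},
    {"offset":[0,0,-4],"turn":0},
    {"offset":[0,-2,-5],"turn":0},
    {"offset":[0,-5,-5],"turn":0},
    {"offset":[0,-8.5,-5],"turn":0},
    {"offset":[0,-11,-5],"turn":0},
    {"offset":[0,-12,-5],"turn":0},
    {"offset":[0,-12,-5],"turn":0}
  ]
}}

```text
t: 40.9
eef_pos: [0.4503, -0.0195, 0.2723]
ee_rot: [-3.141, -0.001, -3.083]
force: [-0.2, -0.4, -2.5]
width: 0.0394
```

Emit:
{"fn": "send_rows", "kwargs": {
  "motion": [
    {"offset":[0,-2,0],"turn":-6},
    {"offset":[-1,-5,0],"turn":-13},
    {"offset":[-2,-9,0],"turn":-20},
    {"offset":[-3,-13,0],"turn":-27},
    {"offset":[-3.5,-17,0],"turn":-34},
    {"offset":[-4,-21,0],"turn":-41},
    {"offset":[-4.5,-24,0],"turn":-48},
    {"offset":[-4.5,-25,0],"turn":-53}
  ]
}}

```text
t: 41.7
eef_pos: [0.5118, -0.2669, 0.272]
ee_rot: [3.141, -0.001, -2.152]
force: [-0.2, 0.7, -3.6]
width: 0.0389
```

Run:
```python
from h import *
s=get_state();print(s['eef_pos'],s['ee_rot'][2],s['width'],s['q'].round(2)); print(dest(.4325,-.424,.24,-1.641))
P,C=both('15.png'); rgs(P,REG)
```

```text
[ 0.51180229 -0.26692361  0.27195527] -2.152069037399273 0.03894331462281005 [-0.14  0.32 -0.38  0.   -0.87 -0.44]
(array([17.48, -2.  ,  3.2 ]), -29.3)
handle end 480 [[31.0, 191.0, 179.0], [44.0, 205.0, 213.0], [57.0, 224.0, 230.0]]
tab 92 [[63.0, 91.0, 117.0], [71.0, 98.0, 124.0], [91.0, 156.0, 146.0]]
jaw 170 [[35.0, 41.0, 150.0], [44.0, 49.0, 165.0], [54.0, 69.0, 172.0]]
pin 0
```

Emit:
{"fn": "send_rows", "kwargs": {
  "motion": [
    {"offset":[3,0,0],"turn":-6},
    {"offset":[6,-0.5,0],"turn":-12},
    {"offset":[9,-1,0],"turn":-18},
    {"offset":[12.5,-1.5,0],"turn":-24},
    {"offset":[15.5,-2,0],"turn":-29},
    {"offset":[17.5,-2,0],"turn":-29.3},
    {"offset":[17.5,-2,2],"turn":-29.3},
    {"offset":[17.5,-2,4],"turn":-29.3}
  ]
}}

```text
t: 42.6
eef_pos: [0.4313, -0.4217, 0.2326]
ee_rot: [-3.14, -0.0, -1.647]
force: [0.1, -0.3, -2.7]
width: 0.0388
```

Run:
```python
from h import *
s=get_state();print(s['eef_pos'],s['ee_rot'][2],s['width'])
P,C=both(); grip(P,C,.434,-.401,'y',s['eef_pos'][2]-.168);grip(P,C,.544,-.409,'y',.028)
```

```text
[ 0.43128186 -0.4216605   0.23262045] -1.6468262263078226 0.03881459227667671
across,slope,z [0.4332 0.0762 0.0623] ends [-0.491 -0.307] pin 106 [ 0.4449 -0.399   0.089 ] (array([ 0.395, -0.437,  0.068]), array([ 0.463, -0.345,  0.112]))
across,slope,z [0.5424 0.0639 0.0281] ends [-0.532 -0.287] pin 20 [ 0.544  -0.3623  0.0523] (array([ 0.535, -0.369,  0.05 ]), array([ 0.552, -0.357,  0.056]))
```

Emit:
{"fn": "send_rows", "kwargs": {
  "motion": [
    {"offset":[0,0,1],"turn":0},
    {"offset":[0,0,2],"turn":0},
    {"offset":[0,0,3],"turn":0},
    {"offset":[0,0,3.4],"turn":0},
    {"offset":[0,0,3.4],"turn":0}
  ]
}}

```text
t: 43.2
eef_pos: [0.4307, -0.422, 0.1979]
ee_rot: [3.14, 0.001, -1.644]
force: [1.1, -0.9, -3.1]
width: 0.039
```

Emit:
{"fn": "send_rows", "kwargs": {
  "motion": [
    {"offset":[0,0,0],"turn":0},
    {"offset":[0,0,0],"turn":0},
    {"offset":[0,0,0],"turn":0},
    {"offset":[0,0,-1],"turn":0},
    {"offset":[0,0,-4],"turn":0},
    {"offset":[0,0,-8],"turn":0},
    {"offset":[-5,-1,-12],"turn":0},
    {"offset":[-10,-2,-14],"turn":0}
  ],
  "hand": 0.3
}}

```text
t: 44.0
eef_pos: [0.4536, -0.3409, 0.334]
ee_rot: [-3.138, -0.002, -1.647]
force: [2.0, 1.3, -0.4]
width: 0.0571
```

Emit:
{"fn": "send_rows", "kwargs": {
  "motion": [
    {"offset":[-4,-1,-2],"turn":0},
    {"offset":[-8,-2,-4],"turn":0},
    {"offset":[-13,-4,-5],"turn":0},
    {"offset":[-18,-6,-5],"turn":0},
    {"offset":[-23,-8,-5],"turn":0},
    {"offset":[-23,-8,-5],"turn":0},
    {"offset":[-23,-8,-5],"turn":0}
  ]
}}

```text
t: 44.7
eef_pos: [0.5508, -0.1152, 0.3815]
ee_rot: [-3.14, 0.0, -1.641]
force: [-0.2, 0.5, 0.3]
width: 0.0571
```

Run:
```python
from h import *
P,C=both('16.png'); grip(P,C,.434,-.401,'y',.028);grip(P,C,.544,-.409,'y',.028);rgs(P,REG); print(get_state()['eef_pos'],get_state()['force'])
```

```text
across,slope,z [0.4336 0.0745 0.0281] ends [-0.525 -0.281] pin 62 [ 0.4327 -0.3549  0.0528] (array([ 0.425, -0.364,  0.05 ]), array([ 0.44 , -0.347,  0.056]))
across,slope,z [0.5431 0.0736 0.0282] ends [-0.532 -0.288] pin 54 [ 0.5434 -0.3647  0.0528] (array([ 0.534, -0.371,  0.05 ]), array([ 0.551, -0.355,  0.056]))
handle end 485 [[31.0, 191.0, 180.0], [44.0, 204.0, 213.0], [57.0, 224.0, 230.0]]
tab 93 [[63.0, 91.0, 116.0], [70.0, 99.0, 125.0], [90.0, 156.0, 145.0]]
jaw 170 [[34.0, 42.0, 150.0], [44.0, 49.0, 164.0], [54.0, 70.0, 172.0]]
pin 0 
[ 0.54986236 -0.11721265  0.38113198] [-0.34393962 -0.33195855 -0.34180678]
```

View pics/scene16.png

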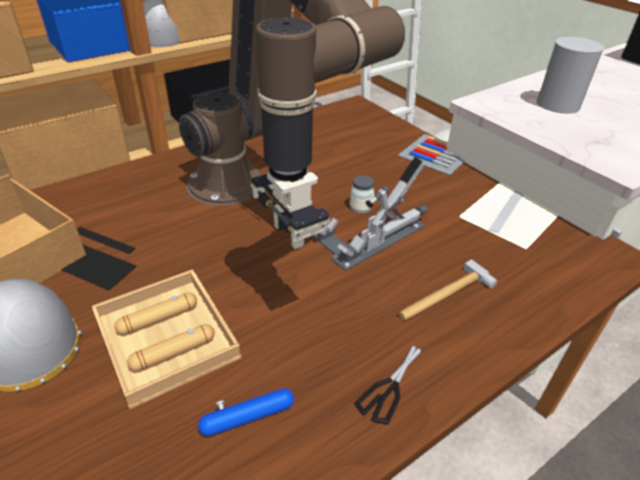

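```bash
python3 -c "
from station import *
print(job_done())"
```

```text
the job is handed in; nothing more can be done
None
```

The job is handed in. Both grips present (no third was seen) were rolled pin-up, pressed in the pliers, freed with the release tab and laid in the crate.

- **Last checks:**
  - Both grips lie side by side in the crate. Their pin heads are about 24.6 mm above the axis, against 24 mm for home.
  - The jaw and handle are back at their open positions.
  - The gripper is clear of everything at about t = 45 s.
  - The hammer and jar look unmoved in the last picture, though I did not measure them.
- **Went differently than planned:**
  - The second grip was knocked a few centimetres aside partway through, so I measured it again.
  - It needed three strokes to bring its pin up, ending about 8° off upright, because the second and third rolled it less than planned.
- **Not confirmed:** the toggle angle can't be read directly. I judged it locked or open from the handle and jaw positions in the depth images, plus the 27–29 N end-stop force on locking.

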